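Wash run: change the extractor filter and send the oily work to the parts washer

ROBOT

A 7-joint arm with a two-finger parallel gripper is mounted at the origin on the work surface. World frame = base frame: x ahead of the robot, y to its left, z up, the work surface at z = 0. Lengths are in m, angles in rad, forces in N, time in s.
With the tool pointing down it reaches from about 0.4 to 0.9 m from the base axis. Payload 5.6 kg.
Tool frame: the origin (TCP) lies midway between the tips of the shut fingers; the grasp point (between the pads) lies 19 mm behind it; z points along the fingers, y is the line along which they close (so a half turn about z gives the same grasp; the last joint's range is limited). The gripper opens to 92 mm and grips with 3 to 60 N. Pads are 20 mm wide; open, the fingers measure 128 mm over their backs; the gripper's body (75 mm by 189 mm) begins 69 mm behind the grasp point.
Start: joints at [1.255, 0.468, -0.012, 1.603, 0.006, 1.071, -0.056], TCP at [0.175, -0.626, 0.215] pointing down, gripper open.
Joint ranges: [-2.53, 2.53], [-0.31, 2.02], [-1.57, 1.55], [0.28, 2.44], [-1.29, 4.43], [0.15, 1.84], [-2.92, 2.92]. Speed limits (rad/s): [2.57, 2.57, 3.14, 3.14, 3.14, 3.14, 3.14].

INTERFACE

Orientations are given as a rotation vector (axis times angle).
In Python, from bench import bot gives the robot as it stands.
- The arm moves only by the tool play_rows, never from a script. Its argument "targets" is one flat list of numbers, 5 for each row, row after row: the closure, from 0 (fully open) to 1 (shut), then the shift along the tool's x, y, z in mm, then the turn about the tool's z in rad. In form: [jaw, dx, dy, dz, yaw, jaw, dx, dy, dz, yaw, ...]. A call has exactly 5 rows; each row is the pose to reach, as a shift and turn from the pose commanded when the call began, along the tool's axes at that moment; what a row does not reach only later rows make up. A row lasts 1/10 s, in which the tool goes at most 50 mm and 8.59 degrees, less where a joint would pass 70% of its speed; a pose out of reach is approached as far as the arm can. A call with a gripper value outside its range is refused whole. The fingers move at their own pace and stop on an object; "squeeze" is the grip in N (left out, the last holds). Time passes only in rows, so rows that repeat a pose let the fingers close, or fill a call up. It gives the time, the measured TCP pose, the force, the opening and the grip force at its end, in the units of the state.
- bot.read_state(): the state, without advancing time (a new reading comes with each control period).
- bot.capture(name): name is "scene" or "top" or "wrist"; returns a dict with "image" (384x512x3 uint8, blue, green, red), "fx", "fy", "cx", "cy" (pixels), "rvec" (rotation vector, rad) and "tvec" (3), from world to camera coordinates, as OpenCV has them; the wrist camera has in their place "mount" (4x4, takes a point from camera to tool coordinates, whose origin is the TCP and whose axes are the flange's). Camera axes: x right, y down, z forward; pixel columns grow to the right and rows downward; lengths in m; the calibration is good to about 2 mm. The wrist camera is an equidistant fisheye: a pixel r from the principal point sees the ray r / f radians off the axis. A picture is of the moment at which its call begins: read the wrist's pose just before it. There is no depth.
- bot.finish_job(): hands the job in; it is judged then, once.
The state is a dict: "time_s": time; "joints": joint angles; "joint_velocities": joint speeds; "tau": joint torques, N m; "ee_pos": TCP position; "orientation": TCP orientation; "wrist_force": force on the tool from outside, world axes, zero at the start; "wrist_torque": the same for the moment, N m; "grip_width": finger opening in m; "gripper_force": force on a finger pad.
Only numpy, scipy, OpenCV 4.12 (cv2) and the standard library are available. Lean on these libraries where they do the work, as an engineer would, in place of code of your own. Each camera call takes 0.05 s, during which the arm holds its last target. There are 200 camera calls.

TASK

Get the wash basket ready and send it off: turn the two red-lugged swing tabs aside, lift the dirty filter out of the extraction box and lay it flat in the basket's far compartment, fit the clean filter in the empty frame so that it sits fully home and turn both tabs back square across its edge. Set every oily test piece lying on the bench into the basket's near compartment, and only when everything to be washed is in the basket push it along the rollers, without lifting or tipping it, until it is home against the stop of the wash bay. Leave the oil can, hammer and try square where they are.

Things in the scene. Friction and masses are not known exactly. Their poses are not given: they have to be found in the camera images.
- extractor: Fixed blue steel extraction box, 200 mm (own x) by 250 mm (own y) by 85 mm high, standing on the bench; origin at the centre of its underside. In its top a rectangular frame opening, 128 mm (x) by 158 mm (y), 18 mm deep, centred; the blue rim round it is at 85 mm.
- frame_seat (a point): Centre of the ledge (floor) of the frame opening, 67 mm above the bench, axes as the extractor's. A filter fully home has its origin here, its top flush with the blue rim and about 4 mm of play on each side.
- tab_right (a joint): Angle (rad) of the steel swing tab on the rim's -y side. 0 = pointing to the extractor's +y, across the filter's edge, holding it; it grows counter-clockwise seen from above (free end swings towards the extractor's -x), stop at 1.75. From about 1.4 on the filter passes it. It stays where it is left (1 to 2 N at the lug). Starts between 0 and 0.12.
- tab_left (a joint): The same tab on the rim's +y side, turned half round: 0 = pointing to the extractor's -y across the filter's edge; it grows counter-clockwise seen from above (free end swings towards the extractor's +x), stop at 1.75. Starts between 0 and 0.12.
- pivot_right (a point): Pivot (vertical axis) of the right tab, on the rim's top face at 85 mm, 18 mm outside the opening's -y edge (extractor x = 0, y = -97 mm).
- pivot_left (a point): Pivot of the left tab, likewise at extractor x = 0, y = +97 mm.
- lug_right (a point): Centre of the right tab's red thumb lug, 36 mm from the pivot: an upright block 14 mm along the tab by 10 mm across it, from 93 to 121 mm above the bench, this point at 107 mm. The tab's blade is 16 mm wide, 44 mm long from the pivot, and 88 to 93 mm above the bench.
- lug_left (a point): Centre of the left tab's red thumb lug, of the same shape and height.
- dirty_filter: Loose filter with brown clogged mesh, in the frame at the start: panel 120 mm (own x) by 150 mm (y) by 18 mm thick, 0.25 kg; origin at the centre of its underside. On its top centre stands a black pull handle, a plain web 50 mm long along x, 14 mm thick in y, from 18 to 54 mm above the origin; grip it across y.
- clean_filter: Loose clean filter with bright silver mesh, lying flat on the bench beyond the test pieces; same sizes, handle and origin as the dirty one. It fits the frame either way round (yaw or yaw + 180 degrees), its x along the extractor's x.
- basket: Loose open steel wash basket on the rollers, 308 mm (own x, pointing along the track to the bay) by 186 mm (y) by 50 mm high, walls and floor 4 mm, 0.8 kg; origin at the centre of its underside, 55 mm above the bench. A cross wall 40 mm high at x = 8 mm parts the near compartment (x -150 to 6, y -89 to 89 mm) from the far one (x 10 to 150 mm).
- track: Fixed roller track, 560 mm along own x (from the robot's side to the bay), origin under its centre; 12 free steel rollers, tops 55 mm above the bench; side rails (up to 75 mm) guide the basket with 5 mm play. The wash bay is its far part, own x 60 to 272 mm, with white cheeks up to 147 mm, and the end stop. The basket rolls with a few newtons and stops soon when let go.
- bay_home (a point): The point where the basket's origin lies when the basket is home, its far wall touching the end stop of the wash bay: on the middle line of the track at roller-top height, axes as the track's (the stop's face is 155 mm further along x). Within 15 mm of the stop counts as home.
- vee_block: Loose oily steel vee block, 64 mm (own x) by 30 mm (own y) by 36 mm high, a vee groove across its middle 18 mm deep; 0.35 kg; origin at the centre of its underside. Grip across y at the middle (26 mm wide gap between the shoulders, 18 mm high there). May be absent.
- step_block: Loose oily dark steel step block, 66 mm (own x) by 30 mm (y); steps 14 mm high (x -33 to -11), 25 mm (x -11 to 11) and 36 mm (x 11 to 33); 0.35 kg; origin at the centre of its underside. May be absent.
- tee_block: Loose oily steel tee piece: foot 66 mm (own x) by 30 mm (y) by 14 mm high, stem in its middle 26 mm (x) by 30 mm (y) up to 38 mm; 0.35 kg; origin at the centre of its underside. May be absent.
- slot_block: Loose oily brass block, 64 mm (own x) by 30 mm (y) by 32 mm high, with a 10 mm wide groove 12 mm deep along x in its top; 0.35 kg; origin at the centre of its underside. May be absent.
- oil_can: Bystander: loose red oil can, 68 mm in diameter, 160 mm high with spout, upright, beyond the extractor; origin at the centre of its underside.
- hammer: Bystander: loose hammer 270 mm long, lying at the robot's left.
- try_square: Bystander: loose steel try square, 100 by 135 mm, lying on the far side of the bench; origin at the outer corner of its stock.
Mind the look-alikes: they are no part of the job. Leave any pink look-alike of the dirty_filter alone.

How it is judged:
On the way, in this order (a step that is already met when the one before it is completed fails the run):
1. both tabs are turned aside while the dirty filter is still in its frame (value of joint each of tab_right, tab_left above 1.1 rad and horizontal distance between dirty_filter and frame_seat below 0.009 m and z of dirty_filter in the frame of frame_seat below 0.005 m and angle between dirty_filter's own z axis and vertical below 0.06 rad), for 0.2 s.
2. the dirty filter is lifted out, clear of the frame (distance between dirty_filter and frame_seat above 0.08 m), for 0.1 s.
3. the clean filter sits fully home in the frame (horizontal distance between clean_filter and frame_seat below 0.009 m and z of clean_filter in the frame of frame_seat below 0.005 m and angle between clean_filter's own z axis and vertical below 0.06 rad), for 0.2 s.
4. both tabs are turned back across the clean filter (all of step 3 and value of joint each of tab_right, tab_left below 0.3 rad), for 0.2 s.
At the end, for the whole second after the job is handed in: Clean filter home in the frame (9 mm sideways, 5 mm in height), both tabs within 0.3 rad of square across it; dirty filter flat on the floor of the far compartment; every test piece in the near one; basket front within 15 mm of the bay stop; all at rest (all of step 4 and x of dirty_filter in the frame of basket between 0.058 and 0.102 m and z of dirty_filter in the frame of basket between -0.005 and 0.014 m and y of dirty_filter in the frame of basket between -0.04 and 0.04 m and angle between dirty_filter's own z axis and vertical below 0.12 rad and x of vee_block in the frame of basket between -0.148 and 0.005 m and y of vee_block in the frame of basket between -0.088 and 0.088 m and z of vee_block in the frame of basket between -0.005 and 0.055 m and x of step_block in the frame of basket between -0.148 and 0.005 m and y of step_block in the frame of basket between -0.088 and 0.088 m and z of step_block in the frame of basket between -0.005 and 0.055 m and x of tee_block in the frame of basket between -0.148 and 0.005 m and y of tee_block in the frame of basket between -0.088 and 0.088 m and z of tee_block in the frame of basket between -0.005 and 0.055 m and x of slot_block in the frame of basket between -0.148 and 0.005 m and y of slot_block in the frame of basket between -0.088 and 0.088 m and z of slot_block in the frame of basket between -0.005 and 0.055 m and x of basket in the frame of bay_home above -0.015 m and linear speed of each of basket, dirty_filter, clean_filter, vee_block, step_block, tee_block, slot_block below 0.03 m/s); the robot touches nothing.
It fails at once if a bystander is moved more than 30 mm (distance of any of oil_can, hammer, try_square from where it was at the start of the episode above 0.03 m).
It fails at once if the basket is lifted off the rollers or tipped (height (world z) of basket above 0.075 m or angle between basket's own z axis and vertical above 0.15 rad).
It fails at once if the basket is pushed into the bay before everything to be washed is in it (x of basket in the frame of bay_home above -0.075 m and not ((x of dirty_filter in the frame of basket between 0.058 and 0.102 m and z of dirty_filter in the frame of basket between -0.005 and 0.014 m and y of dirty_filter in the frame of basket between -0.04 and 0.04 m and angle between dirty_filter's own z axis and vertical below 0.12 rad) and (x of vee_block in the frame of basket between -0.148 and 0.005 m and y of vee_block in the frame of basket between -0.088 and 0.088 m and z of vee_block in the frame of basket between -0.005 and 0.055 m) and (x of step_block in the frame of basket between -0.148 and 0.005 m and y of step_block in the frame of basket between -0.088 and 0.088 m and z of step_block in the frame of basket between -0.005 and 0.055 m) and (x of tee_block in the frame of basket between -0.148 and 0.005 m and y of tee_block in the frame of basket between -0.088 and 0.088 m and z of tee_block in the frame of basket between -0.005 and 0.055 m) and (x of slot_block in the frame of basket between -0.148 and 0.005 m and y of slot_block in the frame of basket between -0.088 and 0.088 m and z of slot_block in the frame of basket between -0.005 and 0.055 m))).
Of vee_block, step_block, tee_block, slot_block only 2 to 4 are there at a start; the rules pass over those that are not, and their reading is None.
At some moment in a run one of vee_block, step_block, tee_block, slot_block may be knocked a few centimetres aside while the robot is not near it.
Once in a run the grip may slacken for a moment while it holds something.
It also fails if it takes over 210 s, if anything falls off the work surface, if the arm or the gripper's body presses on something with over 40 N, if the wrist force passes 120 N, or if a joint passes its speed limit or range.

## Working session

There is one attempt and no reset: what is moved stays moved. The work goes in short steps, Python scripts to look and compute and a tool call to move; the robot and the scene stay as the last step left them, time stands still between calls to the robot, and variables do not carry over. Pictures are saved under pics/ and viewed, at most 14 in all, crops included, and the job is handed in when it is done.

Besides the shell and the picture viewer there is one more tool, called in YAML: its name, and indented under it one key for each argument. play_rows: Moves the arm, as the interface text tells. Its arguments: {"type":"object","properties":{"targets":{"type":"array"},"squeeze":{"type":"number"}},"required":["targets"]}

```bash
ls; mkdir -p pics
python3 - <<'E'
from bench import bot
import cv2,numpy as np
s=bot.read_state()
for k in s: print(k,np.round(s[k],3))
for n in ("scene","top"):
    c=bot.capture(n); cv2.imwrite(f"pics/{n}0.png",c["image"])
    np.savez(f"{n}0.npz",**c)
    print(n,c["fx"],c["cx"],c["cy"],c["rvec"],c["tvec"])
c=bot.capture("wrist");print({k:v for k,v in c.items() if k!="image"})
E
```

```text
pics
time_s 0.0
joints [ 1.255  0.468 -0.012  1.604  0.006  1.071 -0.056]
joint_velocities [ 0.001 -0.     0.     0.001  0.001 -0.001 -0.001]
tau [ 0.0000e+00 -5.2057e+01 -1.2000e-02 -2.4375e+01 -5.7000e-02  1.7000e-02
  0.0000e+00]
ee_pos [ 0.175 -0.625  0.214]
orientation [-3.111e+00 -4.270e-01  1.000e-03]
wrist_force [ 0.909 -0.047  0.033]
wrist_torque [-0.014  0.084  0.011]
gripper_force 0.0
grip_width 0.092
scene 386.1201897776271 257.3368709570922 189.7104499442189 [ 1.97738294  1.59135827 -0.60150624] [-0.20463422 -0.30624091  1.54456987]
top 489.4822199310832 249.9637765203821 191.41225119403992 [ 2.1802206  -2.04081334  0.21272203] [0.05468851 0.53905153 1.37774112]
{'fx': 297.3186396354542, 'fy': 297.3186396354542, 'cx': 254.44724141634146, 'cy': 189.12210666666525, 'mount': array([[-1.11944423e-03, -9.65371192e-01, -2.60877765e-01,
         7.29197059e-02],
       [ 9.99999308e-01, -1.17509658e-03,  5.73484369e-05,
        -1.09345317e-03],
       [-3.61919099e-04, -2.60877520e-01,  9.65371840e-01,
        -1.70134491e-01],
       [ 0.00000000e+00,  0.00000000e+00,  0.00000000e+00,
         1.00000000e+00]])}
```

View pics/scene0.png

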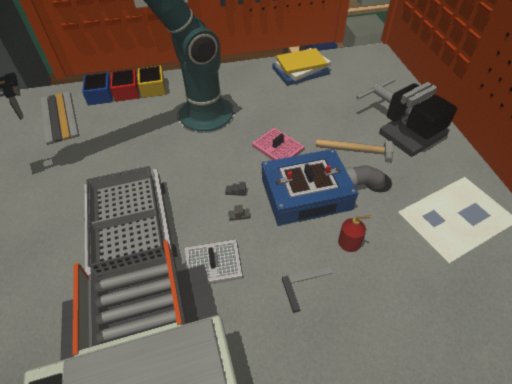

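View pics/top0.png

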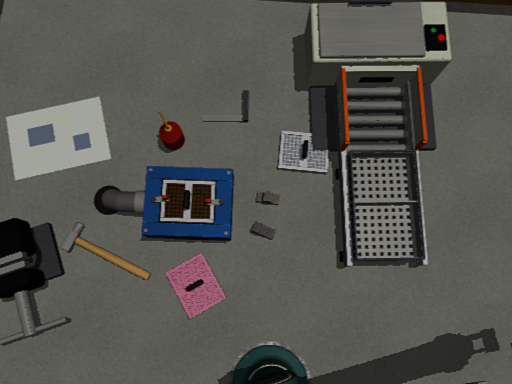

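The scene view shows two dark test pieces at (236,188) and (239,213), the clean filter at (213,262), the dirty filter in the blue box at (308,180), and the pink look-alike at (278,145). In the top view the pieces are at (267,198) and (262,230), the clean filter at (304,151), the box at (188,203), and the pink one at (196,286). The basket is at (385,207).

```bash
cat > h.py <<'E'
from bench import bot
import cv2,numpy as np
from scipy.spatial.transform import Rotation as R
def ray(c,uv,st=None):
    """origin, direction (world) for pixel"""
    u=np.array([(uv[0]-c["cx"])/c["fx"],(uv[1]-c["cy"])/c["fy"]])
    if "mount" in c:
        M=c["mount"]; th=np.linalg.norm(u); d=np.array([*(np.sin(th)*u/max(th,1e-9)),np.cos(th)])
        W=R.from_rotvec(st["orientation"]).as_matrix()
        return np.array(st["ee_pos"])+W@M[:3,3], W@M[:3,:3]@d
    Rm=R.from_rotvec(np.ravel(c["rvec"])).as_matrix()
    return -Rm.T@np.ravel(c["tvec"]), Rm.T@np.array([*u,1.])
def on(c,uv,z,st=None):
    o,d=ray(c,uv,st); return o+d*(z-o[2])/d[2]
def proj(c,p):
    return cv2.projectPoints(np.array([p],float),np.array(c["rvec"]),np.array(c["tvec"]),np.array([[c["fx"],0,c["cx"]],[0,c["fy"],c["cy"]],[0,0,1]]),None)[0].ravel()
def load(n): 
    z=np.load(n+".npz"); return {k:(z[k] if z[k].ndim else float(z[k])) for k in z}
def rect(c,mask,z,st=None,amin=30):
    """min-area rects of blobs, on plane z: centre, sides (mm), yaw of long side"""
    out=[]
    for k in cv2.findContours(mask.astype(np.uint8),cv2.RETR_EXTERNAL,cv2.CHAIN_APPROX_NONE)[0]:
        if cv2.contourArea(k)<amin: continue
        P=np.array([on(c,q[0],z,st)[:2] for q in k])
        (x,y),(w,h),a=cv2.minAreaRect((P*1000).astype(np.float32))
        if w<h: w,h,a=h,w,a+90
        px=k[:,0].mean(0)
        out.append((np.round(px).tolist(),round(x,1),round(y,1),round(w,1),round(h,1),round((a+90)%180-90,1)))
    return out
E
python3 - <<'E'
from h import *
c=load("top0"); im=c["image"]; hsv=cv2.cvtColor(im,cv2.COLOR_BGR2HSV); H,S,V=cv2.split(hsv)
print(im[300,300],im[198,267],im[230,262],im[40+150,385])
blue=(H>100)&(H<125)&(S>150)&(V>60)
ys,xs=np.nonzero(blue)
print("box",rect(c,cv2.morphologyEx(blue.astype(np.uint8),cv2.MORPH_CLOSE,np.ones((5,5))),.085,amin=500))
red=((H<5)|(H>175))&(S>180)&(V>100); 
print("red",rect(c,red,.121,amin=5))
g=cv2.absdiff(im,cv2.medianBlur(im,61)).sum(2)
print("bench",np.median(hsv[250:300,290:340].reshape(-1,3),0))
sub=np.zeros_like(V);sub[185:245,240:290]=1
print("blocks",rect(c,(sub>0)&(g>25),.02))
sub[:]=0;sub[120:180,270:335]=1
print("clean",rect(c,(sub>0)&(V>120),.018,amin=200))
cv2.imwrite("pics/topcrop.png",cv2.resize(im[110:275,140:440],None,fx=2.65,fy=2.65,interpolation=cv2.INTER_CUBIC))
for uv in [(345,153),(424,153),(348,263),(426,263)]: print(uv,on(c,uv,.105))
E
```

```text
[85 92 91] [62 70 74] [59 60 62] [55 58 58]
box [([188.0, 202.0], 488.9, 265.0, 250.3, 199.1, -88.3)]
red [([208.0, 200.0], 488.6, 204.2, 11.2, 5.7, -86.2), ([164.0, 196.0], 491.8, 327.4, 11.3, 5.7, -86.2), ([441.0, 37.0], 1028.3, -450.2, 18.9, 18.4, 43.8)]
bench [34. 19. 93.]
blocks [([262.0, 231.0], 425.7, 46.1, 74.9, 42.0, 71.8), ([267.0, 198.0], 526.2, 38.1, 72.0, 41.3, 89.6)]
clean [([301.0, 153.0], 679.7, -66.5, 150.8, 118.8, 88.1)]
(345, 153) [ 0.6545056  -0.17540057  0.105     ]
(424, 153) [ 0.66960508 -0.40204798  0.105     ]
(348, 263) [ 0.34169984 -0.19184175  0.105     ]
(426, 263) [ 0.35580238 -0.40547628  0.105     ]
```

View pics/topcrop.png

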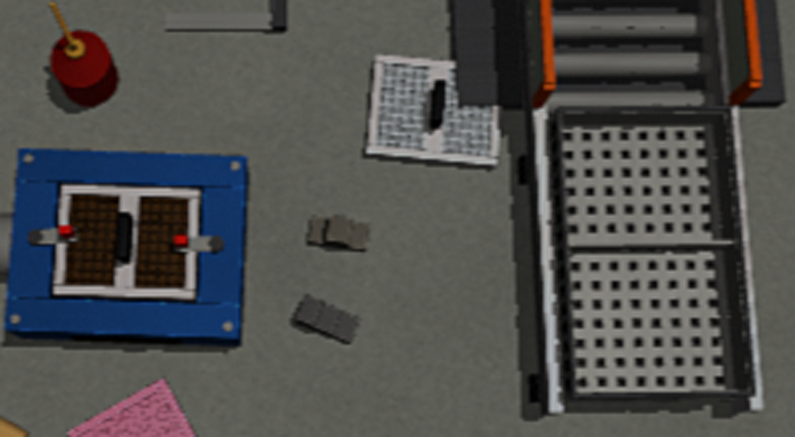

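The crop shows the box with both lugs near square at (65,230) and (180,240). There are two pieces, a vee-like one at (337,232) and a step-like one at (325,320), and the clean filter at (435,108) with one corner covered by a dark panel at (480,60).

Candidates for the filter to lift (top view):
- Brown mesh in the frame at (188,203): this is the dirty filter.
- Pink sheet at (196,286): the look-alike, left alone.
- Silver mesh at (304,151): the clean filter.

Next I'll check the dark panel and the blocks in one close crop.

Run:
```python
from h import *
c=load("scene0"); t=load("top0")
a=cv2.resize(c["image"][170:320,70:270],None,fx=4,fy=4,interpolation=cv2.INTER_CUBIC)
cv2.imwrite("pics/scrop.png",a)
print("cams",ray(c,(256,192))[0],ray(t,(256,192))[0])
for uv in [(310,88),(325,88),(310,150),(327,150),(421,150),(436,150)]: print(uv,on(t,uv,0)[:2],on(t,uv,.147)[:2])
for p in [(.68,-.0665,.018),(.5262,.0381,.018),(.4257,.0461,.018)]: print(proj(c,p))
```

```text
cams [ 1.25173572 -0.04209771  0.97608412] [0.24303855 0.07464137 1.45845772]
(310, 88) [ 0.89401164 -0.07789572] [ 0.82839915 -0.06252129]
(325, 88) [ 0.89720633 -0.12557153] [ 0.83127184 -0.10539179]
(310, 150) [ 0.68887038 -0.08626994] [ 0.64393436 -0.07005146]
(327, 150) [ 0.69237459 -0.1388554 ] [ 0.64708538 -0.11733676]
(421, 150) [ 0.7117628 -0.4298018] [ 0.66451943 -0.37895827]
(436, 150) [ 0.71485854 -0.47625761] [ 0.66730314 -0.42073173]
[211.91561892 260.1464621 ]
[238.68158911 211.23284608]
[235.63820424 186.9287574 ]
```

View pics/scrop.png

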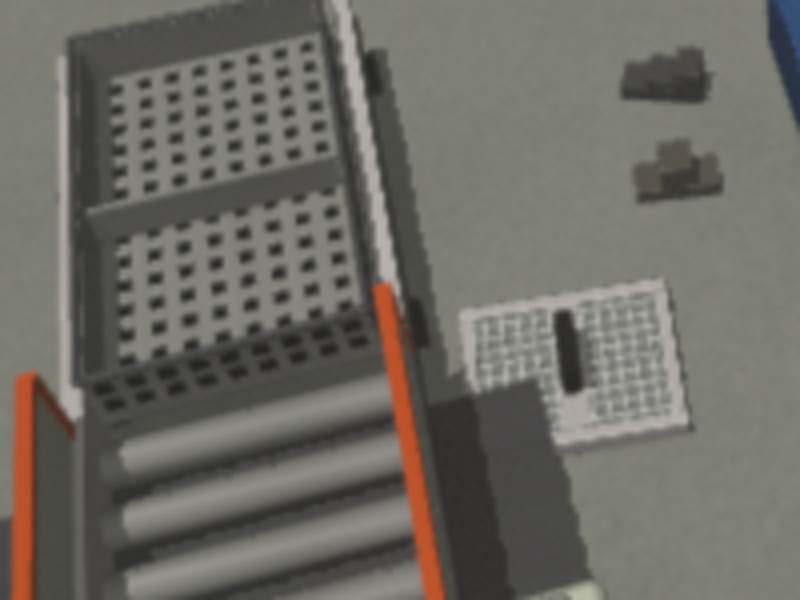

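The dark patch is only the bay's shadow, so the clean filter lies free with its handle at crop (568,350). The pieces present are a step block at crop (665,75) and a tee block at crop (678,172). I'll move to above the right lug.

play_rows:
  targets: [0,40,-28,-8,-0.12,0,80,-56,-16,-0.24,0,120,-84,-24,-0.36,0,160,-112,-32,-0.48,0,197,-140,-40,-0.6]

```text
time_s: 0.65
ee_pos: [0.3283, -0.4361, 0.2548]
orientation: [-2.844, -1.336, -0.0]
wrist_force: [0.9, -0.7, -0.6]
grip_width: 0.0917
gripper_force: 0.0
```

play_rows:
  targets: [0,48,0,0,-0.145,0,96,-1,0,-0.29,0,144,-2,0,-0.435,0,192,-2,0,-0.58,0,240,-3,0,-0.727]

```text
time_s: 1.15
ee_pos: [0.4799, -0.2508, 0.2546]
orientation: [2.182, 2.259, -0.0]
wrist_force: [1.1, -1.4, -0.5]
grip_width: 0.092
gripper_force: 0.0
```

play_rows:
  targets: [0,45,2,0,0,0,90,4,0,0,0,135,6,0,0,0,180,8,0,0,0,226,11,0,0]

```text
time_s: 1.65
ee_pos: [0.483, -0.0246, 0.2546]
orientation: [2.189, 2.252, -0.001]
wrist_force: [0.9, 0.2, -0.4]
grip_width: 0.0922
gripper_force: 0.0
```

play_rows:
  targets: [0,45,2,0,0,0,90,4,0,0,0,135,6,0,0,0,180,8,0,0,0,226,11,0,0]

```text
time_s: 2.15
ee_pos: [0.4877, 0.2015, 0.2545]
orientation: [2.189, 2.252, -0.001]
wrist_force: [1.0, -0.7, -0.4]
grip_width: 0.092
gripper_force: 0.0
```

```bash
cat >> h.py <<'E'
def wrist(name=None,crop=None):
    st=bot.read_state(); c=bot.capture("wrist")
    if name: cv2.imwrite(f"pics/{name}.png",cv2.resize(c["image"],None,fx=1.5,fy=1.5))
    p=np.array(st["ee_pos"]); X=R.from_rotvec(st["orientation"]).as_matrix()[:,0]
    print("tcp",np.round(p*1000,1),"psi",round(np.degrees(np.arctan2(X[1],X[0])),2),"t",st["time_s"],"w",round(st["grip_width"],4))
    return st,c,cv2.cvtColor(c["image"],cv2.COLOR_BGR2HSV)
def redm(hsv): return ((hsv[...,0]<6)|(hsv[...,0]>174))&(hsv[...,1]>170)&(hsv[...,2]>60)
E
python3 - <<'E'
from h import *
st,c,hsv=wrist("w1")
print(rect(c,redm(hsv),.121,st,20))
print("blue",rect(c,(abs(hsv[...,0].astype(int)-112)<13)&(hsv[...,1]>150),.085,st,500))
E
```

```text
tcp [487.7 201.5 254.5] psi 91.62 t 2.15 w 0.092
[([258.0, 176.0], 490.6, 207.8, 11.4, 7.4, -81.5), ([264.0, 60.0], 492.8, 328.4, 12.9, 8.8, -80.7), ([419.0, 74.0], 666.8, 331.5, 55.6, 54.4, -72.9)]
blue [([192.0, 90.0], 412.4, 298.3, 80.3, 27.0, -89.0), ([265.0, 115.0], 490.7, 268.5, 246.6, 196.6, -88.4)]
```

View pics/w1.png

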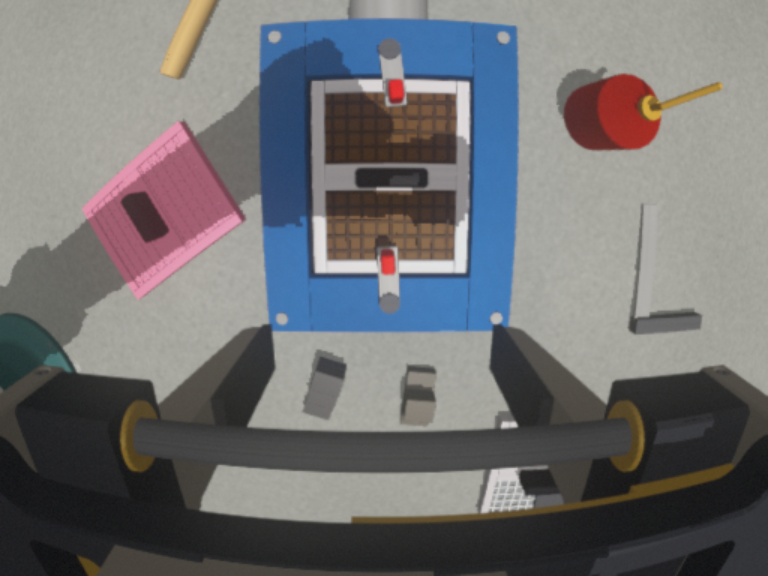

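The wrist view shows the box with its lugs at (388,262) and (396,90), square across the brown filter, and the blocks and bystanders clear of it. I'll grip the right lug and turn it.

play_rows:
  targets: [0.3,4,2,40,0,0.3,4,2,80,0,0.3,4,2,120,0,0.3,4,2,145,0,0.3,4,2,158,0]

```text
time_s: 2.7
ee_pos: [0.4884, 0.2033, 0.0941]
orientation: [-2.188, -2.252, 0.006]
wrist_force: [0.2, -0.7, 0.2]
grip_width: 0.0644
gripper_force: 0.0
```

play_rows:
  targets: [1,0,0,0,0,1,0,0,0,0,1,0,0,0,0,1,0,0,0,0,1,0,0,0,0]
  squeeze: 15

```text
time_s: 3.2
ee_pos: [0.4904, 0.2043, 0.0975]
orientation: [2.189, 2.252, 0.002]
wrist_force: [0.6, 0.3, 0.6]
grip_width: 0.0265
gripper_force: 0.0
```

play_rows:
  targets: [1,0,0,0,0,1,0,0,0,0,1,0,0,0,0,1,0,0,0,0,1,0,0,0,0]

```text
time_s: 3.7
ee_pos: [0.4908, 0.2043, 0.0969]
orientation: [2.189, 2.253, 0.003]
wrist_force: [3.6, 0.1, 0.2]
grip_width: 0.0101
gripper_force: 15.0
```

Gripped: 10 mm matches the lug. Turning now.

play_rows:
  targets: [1,-0.3,-4.7,0,-0.13,1,-1.2,-9.3,0,-0.26,1,-2.7,-13.7,0,-0.39,1,-4.8,-17.9,0,-0.52,1,-7.3,-21.8,0,-0.65]

```text
time_s: 4.2
ee_pos: [0.4708, 0.1953, 0.0969]
orientation: [1.347, 2.834, 0.003]
wrist_force: [9.3, -2.6, -3.6]
grip_width: 0.0104
gripper_force: 15.0
```

play_rows:
  targets: [1,-0.3,-4.7,0,-0.13,1,-1.2,-9.3,0,-0.26,1,-2.7,-13.7,0,-0.39,1,-4.8,-17.9,0,-0.52,1,-7.3,-21.8,0,-0.65]

```text
time_s: 4.7
ee_pos: [0.4605, 0.1766, 0.097]
orientation: [0.372, 3.112, 0.006]
wrist_force: [15.4, 1.8, -10.9]
grip_width: 0.0102
gripper_force: 15.0
```

play_rows:
  targets: [1,0,-1.8,0,-0.05,1,-0.2,-3.6,0,-0.1,1,-0.4,-5.4,0,-0.15,1,-0.7,-7.2,0,-0.2,1,-1.1,-8.9,0,-0.25]

```text
time_s: 5.2
ee_pos: [0.4599, 0.1691, 0.0971]
orientation: [-0.015, 3.133, 0.008]
wrist_force: [15.4, 4.0, -11.8]
grip_width: 0.0101
gripper_force: 15.0
```

play_rows:
  targets: [0.55,0,0,0,0,0.55,0,0,0,0,0.55,0,0,-20,0,0.55,0,0,-50,0,0.55,0,0,-90,0]

```text
time_s: 5.7
ee_pos: [0.4526, 0.1676, 0.1862]
orientation: [0.014, -3.137, 0.002]
wrist_force: [0.4, -0.6, 0.3]
grip_width: 0.0413
gripper_force: 0.0
```

play_rows:
  targets: [0.55,-6,32,0,0.143,0.55,-12,64,0,0.286,0.55,-18,96,0,0.429,0.55,-24,128,0,0.572,0.55,-32.5,159,0,0.715]

```text
time_s: 6.2
ee_pos: [0.4847, 0.3284, 0.1862]
orientation: [-1.095, -2.943, 0.003]
wrist_force: [0.3, 0.5, 0.0]
grip_width: 0.0413
gripper_force: 0.0
```

play_rows:
  targets: [0.55,0,0,0,0.143,0.55,0,0,0,0.286,0.55,0,0,0,0.429,0.55,0,0,0,0.572,0.55,0,0,0,0.715]

```text
time_s: 6.7
ee_pos: [0.4846, 0.3272, 0.1861]
orientation: [-2.056, -2.374, 0.003]
wrist_force: [0.9, 0.8, -0.2]
grip_width: 0.0414
gripper_force: 0.0
```

Run:
```python
from h import *
st,c,hsv=wrist()
for z in (.107,.121): print(rect(c,redm(hsv),z,st,20))
```

```text
tcp [484.6 327.2 186.1] psi 98.22 t 6.7 w 0.0414
[([210.0, 330.0], 456.5, 167.4, 32.6, 13.6, 89.1), ([265.0, 200.0], 493.8, 325.8, 13.8, 9.7, -81.5), ([437.0, 201.0], 666.2, 347.6, 56.5, 48.9, -84.2)]
[([210.0, 330.0], 457.5, 180.5, 30.7, 12.8, 89.1), ([265.0, 200.0], 492.7, 330.0, 13.0, 9.2, -81.5), ([437.0, 201.0], 655.4, 350.6, 53.3, 46.1, -84.2)]
```

play_rows:
  targets: [0.55,0.5,8.5,20,0,0.55,0.5,8.5,50,0,0.55,0.5,8.5,75,0,0.55,0.5,8.5,89,0,0.8,0.5,8.5,89,0]

```text
time_s: 7.25
ee_pos: [0.4927, 0.3282, 0.0956]
orientation: [-2.047, -2.381, 0.007]
wrist_force: [0.7, -0.0, 0.0]
grip_width: 0.0353
gripper_force: 0.0
```

play_rows:
  targets: [1,0,0,0,0,1,0,0,0,0,1,0,0,0,0,1,0,0,0,0,1,0,0,0,0]

```text
time_s: 7.75
ee_pos: [0.4944, 0.3293, 0.0983]
orientation: [2.05, 2.38, 0.001]
wrist_force: [-0.9, 0.6, 2.1]
grip_width: 0.0105
gripper_force: 1.5
```

play_rows:
  targets: [1,0.3,4.7,0,-0.13,1,1.2,9.3,0,-0.26,1,2.7,13.7,0,-0.39,1,4.8,17.9,0,-0.52,1,7.3,21.8,0,-0.65]

```text
time_s: 8.25
ee_pos: [0.5141, 0.3398, 0.098]
orientation: [-1.174, -2.913, 0.001]
wrist_force: [-3.7, 0.1, 4.9]
grip_width: 0.0101
gripper_force: 15.0
```

play_rows:
  targets: [1,0.3,4.7,0,-0.13,1,1.2,9.3,0,-0.26,1,2.7,13.7,0,-0.39,1,4.8,17.9,0,-0.52,1,7.3,21.8,0,-0.65]

```text
time_s: 8.75
ee_pos: [0.5238, 0.3603, 0.098]
orientation: [-0.183, -3.135, 0.002]
wrist_force: [-5.7, -1.7, 4.7]
grip_width: 0.0099
gripper_force: 15.0
```

play_rows:
  targets: [1,0,1.4,0,-0.04,1,0.1,2.8,0,-0.08,1,0.3,4.3,0,-0.12,1,0.5,5.7,0,-0.16,1,0.7,7.1,0,-0.2]

```text
time_s: 9.25
ee_pos: [0.5239, 0.3672, 0.098]
orientation: [0.126, -3.137, 0.002]
wrist_force: [-4.7, -2.1, 5.4]
grip_width: 0.0099
gripper_force: 15.0
```

play_rows:
  targets: [0.5,0,0,0,0,0.5,0,0,0,0,0.4,0,0,-15,0,0.4,0,0,-50,0,0.4,0,0,-90,0]

```text
time_s: 9.75
ee_pos: [0.5247, 0.3669, 0.1885]
orientation: [0.122, -3.138, 0.001]
wrist_force: [1.1, 1.0, 0.6]
grip_width: 0.0478
gripper_force: 0.0
```

play_rows:
  targets: [0.4,10,-24,0,0.01,0.4,20,-48,0,0.02,0.4,30,-72,0,0.03,0.4,42,-97,0,0.052,0.4,42,-97,0,0.052]

```text
time_s: 10.25
ee_pos: [0.4908, 0.2639, 0.1881]
orientation: [-0.035, 3.141, -0.005]
wrist_force: [0.1, 0.9, 0.2]
grip_width: 0.055
gripper_force: 0.0
```

Run:
```python
from h import *
st,c,hsv=wrist("w2")
print("red",rect(c,redm(hsv),.121,st,20))
print("black",[r for r in rect(c,hsv[...,2]<45,.121,st,60)])
white=(hsv[...,1]<60)&(hsv[...,2]>130)
print("white",rect(c,white,.085,st,300))
```

```text
tcp [490.8 263.9 188.1] psi -178.73 t 10.25 w 0.055
red [([310.0, 330.0], 632.2, 326.0, 52.6, 40.1, -87.6), ([366.0, 235.0], 522.7, 366.8, 13.1, 9.0, 9.6), ([142.0, 160.0], 457.0, 168.8, 11.3, 5.4, 2.0)]
black [([38.0, 374.0], 810.5, -84.0, 80.0, 66.5, -88.4), ([386.0, 362.0], 707.1, 536.9, 518.9, 172.7, 73.4), ([364.0, 315.0], 613.8, 380.6, 71.7, 33.8, 0.8), ([128.0, 344.0], 664.3, 58.9, 377.6, 142.8, -84.2)]
white [([226.0, 332.0], 666.7, 237.1, 132.8, 49.8, -88.7), ([255.0, 283.0], 596.5, 266.5, 120.1, 11.8, -87.8), ([356.0, 214.0], 515.7, 369.7, 37.2, 17.2, 4.3), ([158.0, 175.0], 477.1, 167.8, 53.9, 16.7, 1.7), ([258.0, 179.0], 491.5, 268.1, 151.3, 121.3, -88.5), ([406.0, 102.0], 448.1, 434.5, 363.5, 359.6, 9.9), ([106.0, 105.0], 431.3, 90.3, 354.8, 305.6, -0.8)]
```

View pics/w2.png

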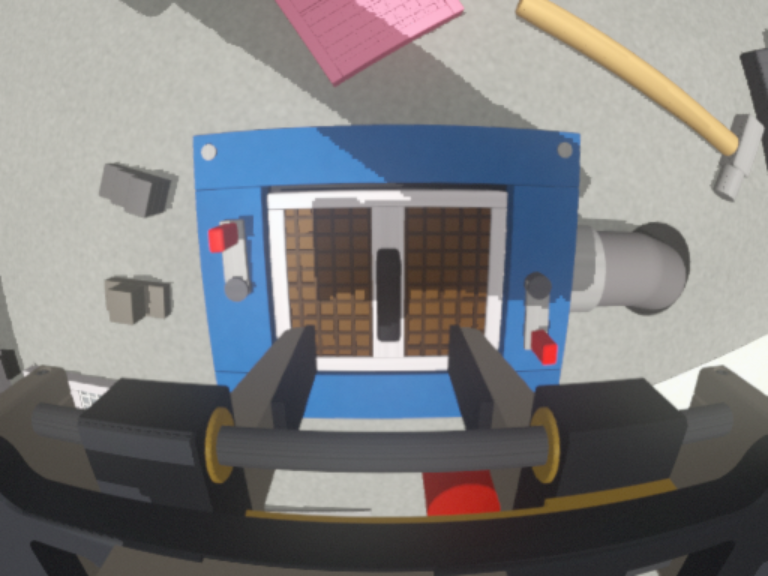

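Both tabs stand aside: lugs at (222,238) and (543,347). The brown filter lies at (388,295), with its handle between the fingers. I'll grip it and lift.

play_rows:
  targets: [0.4,-1,4.2,25,0,0.4,-1,4.2,50,0,0.5,-1,4.2,75,0,0.6,-1,4.2,90,0,1,-1,4.2,90,0]
  squeeze: 40

```text
time_s: 10.8
ee_pos: [0.4908, 0.2718, 0.0962]
orientation: [0.042, -3.139, 0.001]
wrist_force: [0.5, 0.3, 0.1]
grip_width: 0.0331
gripper_force: 0.0
```

play_rows:
  targets: [1,0,0,0,0,1,0,0,0,0,1,0,0,0,0,1,0,0,0,0,1,0,0,0,0]

```text
time_s: 11.3
ee_pos: [0.4924, 0.2712, 0.0986]
orientation: [-0.04, 3.14, -0.001]
wrist_force: [-0.9, -3.6, 6.6]
grip_width: 0.0136
gripper_force: 40.0
```

play_rows:
  targets: [1,0,0,-5,0,1,0,0,-15,0,1,0,0,-30,0,1,0,0,-50,0,1,0,0,-80,0]

```text
time_s: 11.8
ee_pos: [0.4907, 0.2715, 0.1783]
orientation: [0.042, -3.139, -0.0]
wrist_force: [0.4, 0.0, -3.1]
grip_width: 0.014
gripper_force: 40.0
```

play_rows:
  targets: [1,0,0,-20,0,1,0,0,-40,0,1,0,0,-50,0,1,0,0,-50,0,1,0,0,-50,0]

```text
time_s: 12.3
ee_pos: [0.4913, 0.2713, 0.2272]
orientation: [0.041, -3.141, 0.001]
wrist_force: [0.3, 1.0, -3.2]
grip_width: 0.0138
gripper_force: 40.0
```

Run:
```python
from h import *
c=bot.capture("top"); np.savez("top1.npz",**c); im=c["image"]
cv2.imwrite("pics/bask.png",cv2.resize(im[60:280,300:450],None,fx=2.7,fy=2.7,interpolation=cv2.INTER_CUBIC))
st=bot.read_state(); print(st["wrist_force"],st["grip_width"])
```

```text
[-0.18312174 -0.14587429 -4.09855373] 0.01361046164934065
```

View pics/bask.png

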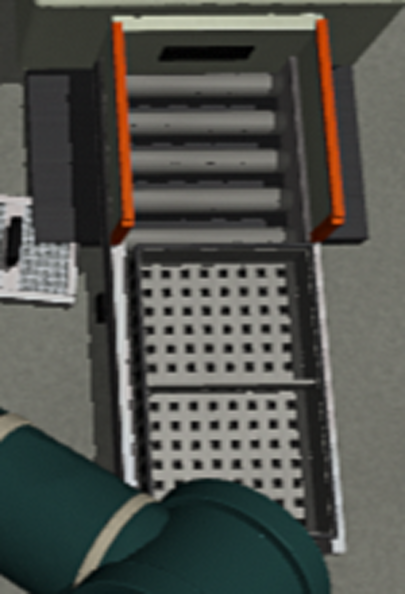

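Run:
```python
from h import *
c=load("top0")
A={k:on(c,uv,z)[:2]*1000 for k,uv,z in [("FL",(348.1,151.1),.105),("FR",(414,151.9),.105),("NL",(354,259.8),.105),("NR",(422.3,258),.105),("CL",(354,203.6),.095),("CR",(417.4,201),.095)]}
for k in A: print(k,A[k].round(1))
f=lambda a,b:(np.linalg.norm(A[a]-A[b]).round(1),np.degrees(np.arctan2(*(A[b]-A[a])[::-1])).round(1))
print(f("FL","FR"),f("NL","NR"),f("NL","FL"),f("NR","FR"),f("CL","CR"))
print("mean",np.mean([A[k] for k in("FL","FR","NL","NR")],0))
# holes of floor (dark dots on light floor)
im=c["image"]; g=cv2.cvtColor(im,cv2.COLOR_BGR2GRAY)
m=(g>85)[150:266,345:426]; 
M=np.zeros_like(g);M[150:266,345:426]=m
M=cv2.morphologyEx(M.astype(np.uint8),cv2.MORPH_CLOSE,np.ones((5,5)))
M=cv2.morphologyEx(M,cv2.MORPH_OPEN,np.ones((9,9)))
print(rect(c,M,.059,amin=300))
# cheeks
hsv=cv2.cvtColor(im,cv2.COLOR_BGR2HSV); o=(hsv[...,0]>5)&(hsv[...,0]<15)&(hsv[...,1]>180)&(hsv[...,2]>120)
print("cheek",rect(c,o,.147,amin=60))
```

```text
FL [ 660.8 -184.1]
FR [ 671.  -373.4]
NL [ 351.5 -208.1]
NR [ 368.8 -395.4]
CL [ 510.4 -206.6]
CR [ 529.8 -385.9]
(np.float64(189.5), np.float64(-86.9)) (np.float64(188.1), np.float64(-84.7)) (np.float64(310.2), np.float64(4.4)) (np.float64(303.0), np.float64(4.2)) (np.float64(180.4), np.float64(-83.8))
mean [ 513.01259518 -290.2486767 ]
[([382.0, 208.0], 514.3, -295.6, 292.0, 159.7, 4.0)]
cheek [([345.0, 106.0], 783.9, -164.3, 226.0, 10.9, 4.1), ([422.0, 103.0], 805.8, -382.0, 217.6, 10.1, 4.6)]
```

The crop shows the basket at (220,385) with its cross wall at y≈385 and the orange cheeks beyond it. By measurement its centre is about (513,-292) mm with yaw 4.4°, and the sizes fit. I'll carry the dirty filter over.

play_rows:
  targets: [1,-4,-25,0,0,1,-10,-62,0,0,1,-16,-103,0,0,1,-23,-145,0,0,1,-29,-187,0,0]

```text
time_s: 12.85
ee_pos: [0.5251, 0.0836, 0.2265]
orientation: [0.042, -3.14, -0.0]
wrist_force: [1.1, -0.6, -3.5]
grip_width: 0.0136
gripper_force: 40.0
```

play_rows:
  targets: [1,-6,-38,0,0,1,-12,-75,0,0,1,-17,-112,0,0,1,-23,-149,0,0,1,-29,-186,0,0]

```text
time_s: 13.35
ee_pos: [0.5588, -0.1014, 0.2264]
orientation: [0.041, -3.14, -0.001]
wrist_force: [0.9, -0.5, -2.3]
grip_width: 0.0136
gripper_force: 40.0
```

play_rows:
  targets: [1,-6,-40,0,-0.01,1,-13,-85,0,-0.02,1,-19,-125,0,-0.03,1,-25,-162,0,-0.04,1,-29,-186,0,-0.05]

```text
time_s: 13.85
ee_pos: [0.5924, -0.2888, 0.2254]
orientation: [0.114, -3.137, -0.001]
wrist_force: [-0.2, -0.3, -4.6]
grip_width: 0.0137
gripper_force: 40.0
```

Run:
```python
from h import *
st,c,hsv=wrist("w3")
```

```text
tcp [ 592.4 -288.8  225.4] psi -175.83 t 13.85 w 0.0137
```

View pics/w3.png

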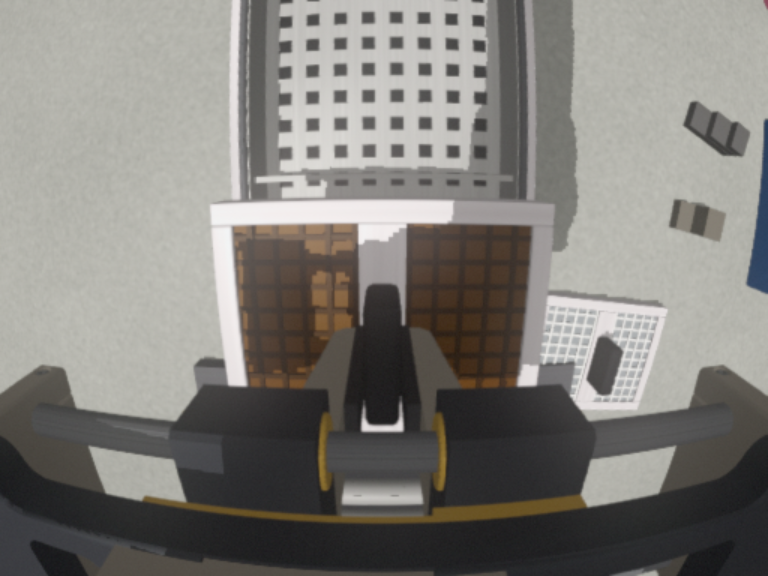

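The filter is held square to the basket. Its near edge runs at y≈205 from x=212 to 553, just past the cross wall at (255..515,179). I'll measure the cross wall and side walls to get the correction.

Run:
```python
from h import *
st,c,_=wrist()
q=lambda u,v,z: (on(c,(u/1.5,v/1.5),z,st)[:2]*1000).round(1)
print("cross",q(256,180,.095),q(514,178,.095))
print("walls",q(249,100,.105),q(520,100,.105))
z=st["ee_pos"][2]-.0316+.018
print("filter near corners",q(212,204,z),q(553,204,z))
```

```text
tcp [ 592.6 -293.1  224.9] psi -176.07 t 13.9 w 0.0134
cross [ 531.8 -382.9] [ 518.3 -206.5]
walls [ 477.6 -387.8] [ 465.2 -209.6]
filter near corners [ 537.5 -369.5] [ 527.5 -222.5]
```

play_rows:
  targets: [1,-4,3,20,0,1,-4,3,45,0,1,-4,3,70,0,1,-4,3,92,0,1,-4,3,105,0]

```text
time_s: 14.45
ee_pos: [0.5955, -0.2789, 0.1189]
orientation: [0.125, -3.135, -0.004]
wrist_force: [0.1, 0.5, -4.1]
grip_width: 0.0139
gripper_force: 40.0
```

play_rows:
  targets: [1,0,0,8,0,1,0,0,16,0,1,0,0,22,0,1,0,0,26,0,1,0,0,27,0]

```text
time_s: 14.95
ee_pos: [0.5969, -0.2818, 0.0955]
orientation: [-0.119, 3.139, -0.0]
wrist_force: [0.2, 0.3, -2.3]
grip_width: 0.0132
gripper_force: 40.0
```

play_rows:
  targets: [1,0,0,0,0,0.6,0,0,0,0,0.6,0,0,0,0,0.6,0,0,0,0,0.6,0,0,0,0]

```text
time_s: 15.45
ee_pos: [0.5972, -0.2818, 0.096]
orientation: [-0.119, 3.139, -0.001]
wrist_force: [0.1, -0.3, 0.0]
grip_width: 0.0375
gripper_force: 0.0
```

play_rows:
  targets: [0.6,0,0,-15,0,0.6,0,0,-45,0,0.6,0,0,-90,0,0.6,0,0,-130,0,0.6,0,0,-130,0]

```text
time_s: 15.95
ee_pos: [0.6003, -0.2813, 0.2333]
orientation: [-0.12, 3.129, -0.006]
wrist_force: [1.4, 0.8, -0.3]
grip_width: 0.0368
gripper_force: 0.0
```

Run:
```python
from h import *
bot.capture("top")
st,c,_=wrist("w4")
```

```text
tcp [ 598.7 -281.5  230. ] psi -175.63 t 16.0 w 0.0365
```

View pics/w4.png

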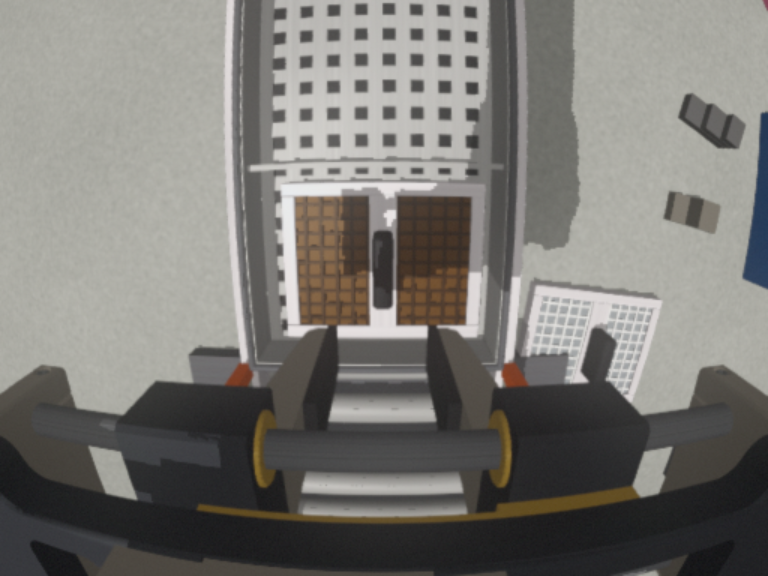

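The dirty filter lies flat in the far compartment at (383,260), and the clean one is at (597,340) with room around it. Its handle is too near the bay cheek for the gripper body, so I'll push it 30 mm to +y first, with shut fingers turned 90°.

play_rows:
  targets: [1,-10,18,0,0.14,1,-20,36,0,0.28,1,-30,54,0,0.42,1,-40,72,0,0.56,1,-48,90,0,0.7]
  squeeze: 40

```text
time_s: 16.55
ee_pos: [0.6374, -0.1875, 0.2241]
orientation: [-0.972, -2.985, 0.0]
wrist_force: [-0.2, 0.5, -0.1]
grip_width: 0.0006
gripper_force: 0.0
```

play_rows:
  targets: [1,4,20,0,0.14,1,9,40,0,0.28,1,13,60,0,0.42,1,17,80,0,0.56,1,21,100,0,0.7]

```text
time_s: 17.05
ee_pos: [0.6787, -0.0942, 0.2241]
orientation: [-1.937, -2.471, 0.002]
wrist_force: [-0.7, 0.0, 0.1]
grip_width: 0.0006
gripper_force: 0.0
```

play_rows:
  targets: [1,0,0,0,0.14,1,0,0,20,0.28,1,0,0,40,0.28,1,0,0,40,0.28,1,0,0,40,0.28]

```text
time_s: 17.55
ee_pos: [0.6788, -0.0948, 0.1848]
orientation: [-2.256, -2.184, 0.002]
wrist_force: [0.6, -0.1, -0.5]
grip_width: 0.0004
gripper_force: 0.0
```

Run:
```python
from h import *
bot.capture("top")
st,c,hsv=wrist("w5")
m=(hsv[...,2]>115)&(hsv[...,1]<40)
m=cv2.morphologyEx(m.astype(np.uint8),cv2.MORPH_CLOSE,np.ones((3,3)))
print("white",rect(c,m,.018,st,500))
print("dark",rect(c,hsv[...,2]<38,.054,st,80))
```

```text
tcp [679.4 -94.8 185.7] psi 88.11 t 17.6 w 0.0002
white [([99.0, 317.0], 409.7, -318.5, 135.9, 70.1, 3.0), ([99.0, 266.0], 441.8, -219.1, 192.1, 23.3, 4.4), ([375.0, 248.0], 843.0, -208.8, 242.2, 53.7, 4.1), ([488.0, 182.0], 1043.0, -123.6, 288.2, 107.0, -44.2), ([219.0, 119.0], 652.0, -26.2, 871.3, 412.4, -0.1)]
dark [([471.0, 374.0], 1119.3, -512.0, 120.8, 67.4, -24.5), ([229.0, 351.0], 565.5, -363.6, 1193.4, 290.7, 9.1), ([208.0, 281.0], 611.0, -215.8, 92.0, 39.1, -0.2), ([314.0, 277.0], 743.6, -216.0, 102.1, 51.7, -1.7)]
```

View pics/w5.png

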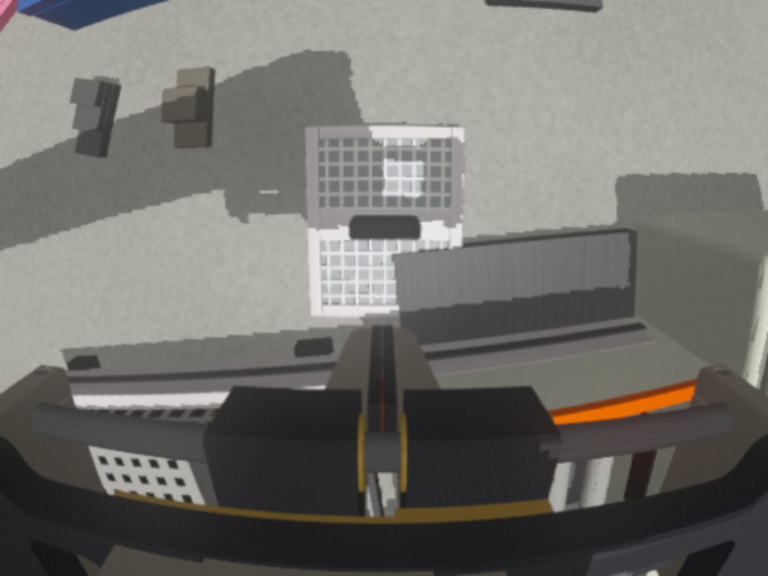

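The shut fingers stand in line with the handle at (385,227). A dark slab covers the filter's corner at (395,255), so I'll check its height by triangulating that corner across the views before descending.

Run:
```python
from h import *
st,w,hsv=wrist(); t=load("top0"); s=load("scene0")
for z in (0,.018,.05,.1,.147):
    print(z,"w",(on(w,(395/1.5,256/1.5),z,st)[:2]*1000).round(),"w far",(on(w,(632/1.5,231/1.5),z,st)[:2]*1000).round(),"t",(on(t,(311,149.3),z)[:2]*1000).round(),"s",(on(s,(203.7,265),z)[:2]*1000).round())
q=lambda u,v,z: (on(w,(u/1.5,v/1.5),z,st)[:2]*1000).round(1)
print("handle",q(350,227,.054),q(420,227,.054),q(385,216,.054))
print("filter corners",q(306,128,.018),q(463,126,.018),q(312,316,.018),q(462,245,.018))
```

```text
tcp [679.7 -94.8 186.3] psi 88.11 t 17.65 w 0.0007
0 w [690. -94.] w far [905. -76.] t [691. -89.] s [680. -92.]
0.018 w [690. -90.] w far [894. -73.] t [686. -87.] s [690. -91.]
0.05 w [689. -84.] w far [874. -68.] t [676. -84.] s [709. -89.]
0.1 w [688. -73.] w far [843. -60.] t [661. -78.] s [738. -87.]
0.147 w [686. -64.] w far [813. -53.] t [646. -73.] s [766. -84.]
handle [658.5 -61.5] [706.4 -63.1] [682.7 -54.8]
filter corners [625.7  11.3] [744.   9.] [ 621.2 -137.2] [742.1 -83.1]
```

The corner triangulates to z ≈ 0–18 mm in all views, so it is just shadow. I'll descend and push.

play_rows:
  targets: [1,0,2,40,0,1,0,2,80,0,1,0,2,115,0,1,0,2,140,0,1,0,2,153,0]

```text
time_s: 18.2
ee_pos: [0.6804, -0.0951, 0.0307]
orientation: [-2.257, -2.183, 0.002]
wrist_force: [0.1, 0.2, -0.3]
grip_width: 0.0007
gripper_force: 0.0
```

play_rows:
  targets: [1,4,0,0,0,1,8,0,0,0,1,12,0,0,0,1,17,0,0,0,1,22,0,0,0]

```text
time_s: 18.7
ee_pos: [0.6831, -0.0741, 0.0342]
orientation: [2.256, 2.181, 0.001]
wrist_force: [0.4, -3.2, 2.8]
grip_width: 0.0005
gripper_force: 1.6
```

play_rows:
  targets: [1,5,0,0,0,1,10,0,0,0,1,15,0,0,0,1,19,0,0,0,1,22,0,0,0]

```text
time_s: 19.2
ee_pos: [0.6826, -0.0504, 0.0325]
orientation: [-2.257, -2.185, 0.0]
wrist_force: [0.0, -2.5, 2.3]
grip_width: 0.0004
gripper_force: 1.6
```

play_rows:
  targets: [1,-6,0,0,0,1,-10,0,-30,0,1,-10,0,-80,0,1,-10,0,-125,0,1,-10,0,-125,0]

```text
time_s: 19.7
ee_pos: [0.6862, -0.0594, 0.1645]
orientation: [2.253, 2.18, 0.014]
wrist_force: [0.6, 0.4, -0.5]
grip_width: 0.0007
gripper_force: 0.0
```

Run:
```python
from h import *
bot.capture("scene")
c=bot.capture("top"); hsv=cv2.cvtColor(c["image"],cv2.COLOR_BGR2HSV)
st,w,h=wrist()
k=cv2.resize(w["image"][:230],None,fx=1.5,fy=1.5)
cv2.imwrite("pics/w6.png",k)
```

```text
tcp [682.6 -60.5 158.3] psi 88.12 t 19.8 w 0.0006
```

View pics/w6.png

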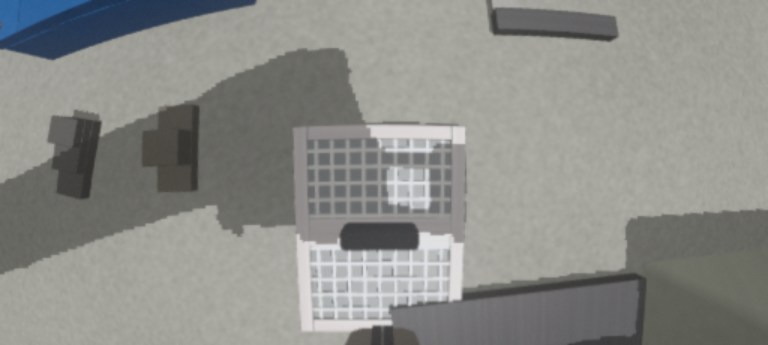

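The clean filter has moved, still square. Its corners are at (295,128), (465,125) and (302,330), and its handle is at (380,236). Measuring it.

Run:
```python
from h import *
st,w,hsv=wrist()
q=lambda u,v,z: (on(w,(u/1.5,v/1.5),z,st)[:2]*1000).round(1)
print("handle",q(341,236,.054),q(419,237,.054))
print("filter corners",q(294,128,.018),q(465,125,.018),q(302,330,.018))
```

```text
tcp [681.7 -60.8 156.6] psi 88.12 t 19.85 w 0.0005
handle [656.6 -28.9] [704.9 -31.1]
filter corners [623.7  43.1] [741.5  41.1] [ 619.5 -103.9]
```

play_rows:
  targets: [0.5,6,0,-10,-0.14,0.5,12,0,-10,-0.28,0.5,18,0,-10,-0.42,0.5,24,-1,-10,-0.56,0.5,30,-1,-10,-0.7]

```text
time_s: 20.4
ee_pos: [0.6811, -0.0306, 0.1651]
orientation: [-1.362, -2.827, 0.002]
wrist_force: [0.2, 0.5, -0.2]
grip_width: 0.0381
gripper_force: 0.0
```

play_rows:
  targets: [0.5,0,0,0,-0.14,0.5,0,0,0,-0.28,0.5,0,0,0,-0.42,0.5,0,0,0,-0.56,0.5,0,0,0,-0.7]

```text
time_s: 20.9
ee_pos: [0.6812, -0.0308, 0.1651]
orientation: [-0.309, -3.122, -0.001]
wrist_force: [0.4, 0.2, 0.0]
grip_width: 0.0459
gripper_force: 0.0
```

play_rows:
  targets: [0.5,0,0,0,-0.1,0.5,0,0,0,-0.18,0.5,0,0,0,-0.18,0.5,0,0,0,-0.18,0.5,0,0,0,-0.18]

```text
time_s: 21.4
ee_pos: [0.682, -0.0308, 0.1667]
orientation: [-0.039, -3.14, -0.0]
wrist_force: [-0.4, -0.4, -0.8]
grip_width: 0.0456
gripper_force: 0.0
```

Run:
```python
from h import *
st,w,hsv=wrist()
sub=np.zeros(hsv.shape[:2],bool); sub[:260,150:350]=1
m=sub&(hsv[...,2]<60)
m=cv2.morphologyEx(m.astype(np.uint8),cv2.MORPH_OPEN,np.ones((5,5)))
print(rect(w,m,.054,st,80))
```

```text
tcp [682.  -30.8 166.7] psi 178.57 t 21.4 w 0.0456
[([306.0, 256.0], 760.0, 23.3, 14.9, 8.6, 86.8), ([207.0, 248.0], 746.4, -83.3, 32.7, 21.7, -6.1), ([315.0, 52.0], 551.0, 30.9, 19.5, 5.6, 87.5)]
```

play_rows:
  targets: [0.5,0,0,40,0,0.5,0,0,80,0,0.5,0,0,110,0,0.5,0,0,125,0,0.5,0,0,134,0]

```text
time_s: 21.95
ee_pos: [0.6821, -0.0308, 0.0325]
orientation: [-0.038, -3.14, -0.0]
wrist_force: [-0.8, -1.0, 0.3]
grip_width: 0.0458
gripper_force: 0.0
```

play_rows:
  targets: [1,0,0,0,0,1,0,0,0,0,1,0,0,0,0,1,0,0,0,0,1,0,0,0,0]

```text
time_s: 22.45
ee_pos: [0.6832, -0.0316, 0.0349]
orientation: [0.039, 3.14, -0.002]
wrist_force: [-0.5, -1.8, 4.3]
grip_width: 0.0135
gripper_force: 40.0
```

play_rows:
  targets: [1,0,0,-5,0,1,0,0,-20,0,1,0,0,-50,0,1,0,0,-90,0,1,0,0,-130,0]

```text
time_s: 22.95
ee_pos: [0.6818, -0.0304, 0.1653]
orientation: [-0.036, -3.14, -0.001]
wrist_force: [1.9, -0.3, -2.4]
grip_width: 0.0137
gripper_force: 40.0
```

play_rows:
  targets: [1,0,0,-30,0,1,0,0,-60,0,1,0,0,-60,0,1,0,0,-60,0,1,0,0,-60,0]

```text
time_s: 23.45
ee_pos: [0.6814, -0.0313, 0.2218]
orientation: [-0.037, -3.139, 0.001]
wrist_force: [0.0, -0.2, -2.8]
grip_width: 0.0141
gripper_force: 40.0
```

Run:
```python
from h import *
st,w,hsv=wrist(); print(st["wrist_force"])
g=cv2.cvtColor(w["image"],cv2.COLOR_BGR2GRAY)
m=np.zeros_like(g); m[90:262,125:390]=(g[90:262,125:390]>130)
m=cv2.morphologyEx(m,cv2.MORPH_CLOSE,np.ones((7,7)))
for k in cv2.findContours(m,cv2.RETR_EXTERNAL,cv2.CHAIN_APPROX_NONE)[0]:
    if cv2.contourArea(k)>1500: print(cv2.boundingRect(k),cv2.contourArea(k))
cv2.imwrite("pics/w7.png",cv2.resize(w["image"],None,fx=1.5,fy=1.5))
```

```text
tcp [681.4 -31.3 221.8] psi 178.64 t 23.45 w 0.0141
[ 0.0438566  -0.20898024 -2.82215052]
(141, 90, 249, 172) 29176.0
```

play_rows:
  targets: [1,14,20,0,0,1,34,50,0,0,1,56,83,0,0,1,78,115,0,0,1,99,147,0,0]

```text
time_s: 24.0
ee_pos: [0.5852, 0.1192, 0.2221]
orientation: [-0.037, -3.139, 0.0]
wrist_force: [0.9, 0.0, -3.0]
grip_width: 0.0136
gripper_force: 40.0
```

play_rows:
  targets: [1,22,33,0,-0.01,1,44,66,0,-0.02,1,66,99,0,-0.03,1,85,127,0,-0.04,1,99,147,0,-0.05]

```text
time_s: 24.5
ee_pos: [0.4891, 0.2695, 0.2226]
orientation: [0.046, -3.139, 0.0]
wrist_force: [-0.3, -0.1, -2.1]
grip_width: 0.0137
gripper_force: 40.0
```

play_rows:
  targets: [1,0,0,0,0,1,0,0,0,0,1,0,0,10,0,1,0,0,20,0,1,0,0,20,0]

```text
time_s: 25.0
ee_pos: [0.4912, 0.2658, 0.2012]
orientation: [0.038, -3.138, 0.003]
wrist_force: [-0.8, 0.0, -2.3]
grip_width: 0.0137
gripper_force: 40.0
```

Run:
```python
from h import *
bot.capture("top"); bot.capture("scene")
st,w,hsv=wrist("w8"); print(st["wrist_force"])
```

```text
tcp [491.5 267.1 202.9] psi -178.56 t 25.1 w 0.0135
[ 0.11271424  0.63971953 -2.72492581]
```

View pics/w8.png

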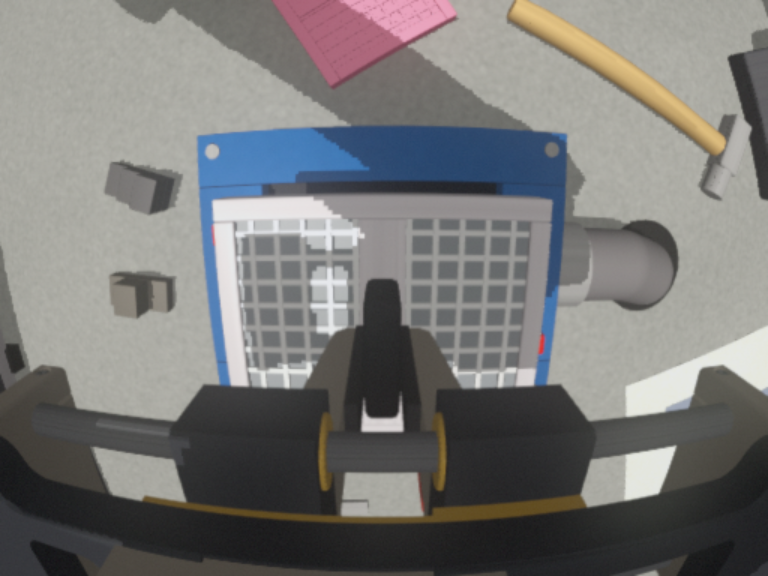

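The clean filter is held over the frame. Its near edge runs (213,200)–(552,198), the opening's near edge is the dark strip at (263..505,184), and the box's near edge is (197,135)–(567,133). Working out the offset.

Run:
```python
from h import *
st,w,hsv=wrist()
q=lambda u,v,z: on(w,(u/1.5,v/1.5),z,st)[:2]*1000
zt=st["ee_pos"][2]-.0335+.018
def rep(n,a,b,off):
    m=(a+b)/2; d=(b-a)/np.linalg.norm(b-a); nrm=np.array([d[1],-d[0]]); nrm*=np.sign(nrm[0])
    print(n,"len",np.linalg.norm(b-a).round(1),"yaw",np.degrees(np.arctan2(nrm[1],nrm[0])).round(2),"centre",(m+nrm*off).round(1))
rep("filter",q(213,200,zt),q(552,198,zt),60)
rep("opening",q(263,184,.085),q(502,182,.085),64)
rep("box",q(197,136,.085),q(567,134,.085),100)
# refined: blue extents & red lugs
b=(abs(hsv[...,0].astype(int)-112)<13)&(hsv[...,1]>150)
print("blue",rect(w,b,.085,st,800))
```

```text
tcp [491.7 267.4 203.3] psi -178.54 t 25.15 w 0.0135
filter len 147.6 yaw 1.75 centre [489.5 268.9]
opening len 157.1 yaw 1.9 centre [491.  269.3]
box len 249.5 yaw 1.72 centre [491.7 269. ]
blue [([177.0, 104.0], 409.9, 201.2, 116.1, 32.6, 89.8), ([299.0, 106.0], 409.9, 311.4, 112.9, 36.6, 85.4)]
```

play_rows:
  targets: [1,-1.7,0.5,25,0,1,-1.7,0.5,50,0,1,-1.7,0.5,70,0,1,-1.7,0.5,78,0,1,-1.7,0.5,82,0]

```text
time_s: 25.7
ee_pos: [0.4932, 0.2683, 0.1213]
orientation: [0.041, -3.141, -0.0]
wrist_force: [-0.2, -0.1, -1.5]
grip_width: 0.0137
gripper_force: 40.0
```

play_rows:
  targets: [1,0,0,4,0,1,0,0,8,0,1,0,0,12,0,1,0,0,16,0,1,0,0,19,0]

```text
time_s: 26.2
ee_pos: [0.4932, 0.2682, 0.1024]
orientation: [-0.041, 3.141, -0.0]
wrist_force: [1.0, 0.2, -2.5]
grip_width: 0.0135
gripper_force: 40.0
```

play_rows:
  targets: [1,0,0,1,0,1,0,0,2,0,0.6,0,0,2,0,0.6,0,0,2,0,0.6,0,0,2,0]

```text
time_s: 26.7
ee_pos: [0.4933, 0.2684, 0.1007]
orientation: [-0.041, 3.141, 0.001]
wrist_force: [-0.4, -0.2, 0.5]
grip_width: 0.035
gripper_force: 0.0
```

play_rows:
  targets: [0.6,0,0,-10,0,0.6,0,0,-40,0,0.6,0,0,-86,0,0.6,0,0,-86,0,0.6,0,0,-86,0]

```text
time_s: 27.2
ee_pos: [0.4938, 0.2685, 0.1879]
orientation: [-0.041, 3.139, 0.001]
wrist_force: [0.2, -0.3, -0.9]
grip_width: 0.0365
gripper_force: 0.0
```

Run:
```python
from h import *
st,w,hsv=wrist("w9")
print("red",rect(w,redm(hsv),.121,st,20))
white=(hsv[...,1]<60)&(hsv[...,2]>130)
m=cv2.morphologyEx(white.astype(np.uint8),cv2.MORPH_CLOSE,np.ones((7,7)))
print("white",[r for r in rect(w,m,.085,st,2000) if r[3]<200])
```

```text
tcp [493.8 268.5 187.9] psi -178.52 t 27.2 w 0.0365
red [([294.0, 329.0], 636.3, 315.6, 40.8, 31.7, 7.0), ([361.0, 233.0], 522.9, 366.9, 13.0, 7.9, 9.2), ([139.0, 156.0], 457.3, 169.7, 12.3, 7.5, -2.7)]
white [([239.0, 330.0], 669.8, 253.7, 101.3, 49.6, -88.8), ([254.0, 184.0], 491.0, 268.7, 150.7, 120.7, -88.4)]
```

View pics/w9.png

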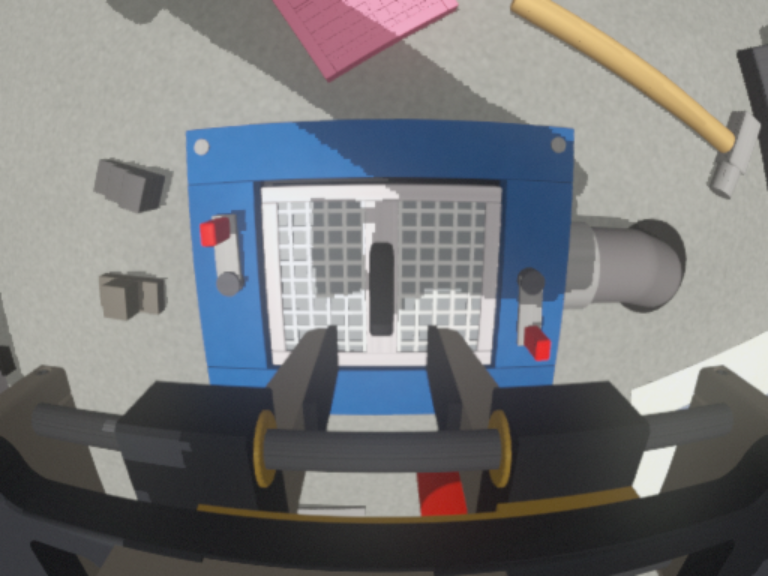

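The clean filter sits flush in the frame at (382,275), 120×150 mm at rim height. The lugs are at (215,232) and (537,345). Now the left tab goes back.

play_rows:
  targets: [0.6,-8,24,0,-0.01,0.6,-16,48,0,-0.02,0.6,-24,73,0,-0.035,0.6,-32,98,0,-0.054,0.6,-32,98,10,-0.054]

```text
time_s: 27.75
ee_pos: [0.5218, 0.3707, 0.1761]
orientation: [0.131, -3.138, -0.005]
wrist_force: [-0.3, 0.5, 0.5]
grip_width: 0.037
gripper_force: 0.0
```

play_rows:
  targets: [0.6,0,0,25,0,0.6,0,0,50,0,0.6,0,0,70,0,0.6,0,0,80,0,0.6,0,0,80,0]

```text
time_s: 28.25
ee_pos: [0.5219, 0.3659, 0.0947]
orientation: [0.125, -3.136, 0.003]
wrist_force: [0.7, -0.3, 1.1]
grip_width: 0.0365
gripper_force: 0.0
```

play_rows:
  targets: [1,0,0,0,0,1,0,0,0,0,1,0,0,0,0,1,0,0,0,0,1,0,0,0,0]
  squeeze: 15

```text
time_s: 28.75
ee_pos: [0.5231, 0.3673, 0.0974]
orientation: [-0.126, 3.138, 0.001]
wrist_force: [0.5, -1.2, 3.3]
grip_width: 0.0096
gripper_force: 15.0
```

play_rows:
  targets: [1,0.3,-4.7,0,0.13,1,1.2,-9.3,0,0.26,1,2.7,-13.7,0,0.39,1,4.8,-17.9,0,0.52,1,7.3,-21.8,0,0.65]

```text
time_s: 29.25
ee_pos: [0.5176, 0.3455, 0.0974]
orientation: [0.891, 3.012, 0.004]
wrist_force: [0.2, 1.1, 1.2]
grip_width: 0.01
gripper_force: 15.0
```

play_rows:
  targets: [1,0.3,-4.7,0,0.13,1,1.2,-9.3,0,0.26,1,2.7,-13.7,0,0.39,1,4.8,-17.9,0,0.52,1,7.3,-21.8,0,0.65]

```text
time_s: 29.75
ee_pos: [0.5001, 0.3316, 0.0974]
orientation: [1.806, 2.57, 0.006]
wrist_force: [3.2, 3.5, -1.9]
grip_width: 0.0097
gripper_force: 15.0
```

play_rows:
  targets: [1,0.1,-2.2,0,0.06,1,0.3,-4.3,0,0.12,1,0.6,-6.4,0,0.18,1,1,-8.5,0,0.24,1,1.6,-10.6,0,0.3]

```text
time_s: 30.25
ee_pos: [0.49, 0.3296, 0.0973]
orientation: [-2.167, -2.275, -0.007]
wrist_force: [3.0, 2.4, -1.1]
grip_width: 0.0098
gripper_force: 15.0
```

play_rows:
  targets: [0.6,0,0,0,0,0.6,0,0,0,0,0.6,0,0,-15,0,0.6,0,0,-50,0,0.6,0,0,-85,0]

```text
time_s: 30.75
ee_pos: [0.4881, 0.328, 0.1829]
orientation: [-2.162, -2.278, 0.002]
wrist_force: [0.5, -0.3, 0.2]
grip_width: 0.0369
gripper_force: 0.0
```

play_rows:
  targets: [0.6,0,0,0,0,0.6,0,0,0,0,0.6,0,0,0,0,0.6,0,0,0,0,0.6,0,0,0,0]

```text
time_s: 31.25
ee_pos: [0.4882, 0.3278, 0.1806]
orientation: [-2.164, -2.277, 0.003]
wrist_force: [-0.4, -0.6, -0.0]
grip_width: 0.037
gripper_force: 0.0
```

Run:
```python
from h import *
st,w,hsv=wrist()
print("red",rect(w,redm(hsv),.121,st,20))
c=bot.capture("top"); hs=cv2.cvtColor(c["image"],cv2.COLOR_BGR2HSV)
print("top red",rect(c,redm(hs),.121,None,5))
```

```text
tcp [488.2 327.8 180.6] psi 92.93 t 31.25 w 0.037
red [([220.0, 335.0], 458.0, 183.4, 26.2, 12.7, 89.7), ([443.0, 185.0], 659.1, 351.2, 53.1, 51.3, 75.5)]
top red [([170.0, 132.0], 679.0, 327.8, 60.5, 60.2, 5.4), ([441.0, 37.0], 1029.0, -449.5, 23.9, 19.6, -86.1)]
```

play_rows:
  targets: [0.6,-31,-8,0,-0.14,0.6,-62,-15,0,-0.28,0.6,-93,-23,0,-0.42,0.6,-125,-30,0,-0.56,0.6,-157,-38,0,-0.7]

```text
time_s: 31.85
ee_pos: [0.4583, 0.1683, 0.1813]
orientation: [-1.243, -2.885, 0.0]
wrist_force: [0.2, -0.4, 0.1]
grip_width: 0.0367
gripper_force: 0.0
```

play_rows:
  targets: [0.6,0,0,0,-0.14,0.6,0,0,0,-0.28,0.6,0,0,0,-0.42,0.6,0,0,0,-0.56,0.6,0,0,0,-0.7]

```text
time_s: 32.35
ee_pos: [0.4587, 0.1694, 0.1815]
orientation: [-0.179, -3.136, 0.0]
wrist_force: [-0.0, 0.3, -0.2]
grip_width: 0.0369
gripper_force: 0.0
```

play_rows:
  targets: [0.6,0,0,0,-0.125,0.6,0,0,0,-0.125,0.6,0,0,0,-0.125,0.6,0,0,0,-0.125,0.6,0,0,0,-0.125]

```text
time_s: 32.85
ee_pos: [0.4587, 0.1695, 0.1816]
orientation: [-0.006, 3.141, -0.001]
wrist_force: [-0.2, 0.4, 0.1]
grip_width: 0.0369
gripper_force: 0.0
```

Run:
```python
from h import *
st,w,hsv=wrist()
print("red",rect(w,redm(hsv),.121,st,20))
```

```text
tcp [458.7 169.5 181.6] psi -179.77 t 32.85 w 0.0369
red [([420.0, 232.0], 488.6, 328.0, 12.4, 8.3, 89.5), ([253.0, 201.0], 456.7, 169.0, 11.1, 6.5, 0.3)]
```

play_rows:
  targets: [0.6,1,0,30,0,0.6,1,0,60,0,0.6,1,0,78,0,0.6,1,0,84,0,0.6,1,0,84,0]

```text
time_s: 33.4
ee_pos: [0.4574, 0.1696, 0.0973]
orientation: [0.008, -3.141, 0.0]
wrist_force: [0.1, -0.7, 0.6]
grip_width: 0.0368
gripper_force: 0.0
```

play_rows:
  targets: [1,0,0,0,0,1,0,0,0,0,1,0,0,0,0,1,0,0,0,0,1,0,0,0,0]

```text
time_s: 33.9
ee_pos: [0.4581, 0.1698, 0.0981]
orientation: [-0.008, 3.14, 0.001]
wrist_force: [-0.5, 0.6, 3.5]
grip_width: 0.0102
gripper_force: 15.0
```

play_rows:
  targets: [1,-0.3,4.7,0,0.13,1,-1.2,9.3,0,0.26,1,-2.7,13.7,0,0.39,1,-4.8,17.9,0,0.52,1,-7.3,21.8,0,0.65]

```text
time_s: 34.4
ee_pos: [0.4652, 0.192, 0.0981]
orientation: [1.002, 2.977, 0.001]
wrist_force: [0.3, 0.4, 1.7]
grip_width: 0.0097
gripper_force: 15.0
```

play_rows:
  targets: [1,-0.3,4.7,0,0.13,1,-1.2,9.3,0,0.26,1,-2.7,13.7,0,0.39,1,-4.8,17.9,0,0.52,1,-7.3,21.8,0,0.65]

```text
time_s: 34.9
ee_pos: [0.4842, 0.2052, 0.0981]
orientation: [1.9, 2.501, 0.002]
wrist_force: [0.0, 0.2, 1.6]
grip_width: 0.01
gripper_force: 15.0
```

play_rows:
  targets: [1,0,1.8,0,0.05,1,-0.2,3.6,0,0.1,1,-0.4,5.4,0,0.15,1,-0.7,7.2,0,0.2,1,-1.1,8.9,0,0.25]

```text
time_s: 35.4
ee_pos: [0.4931, 0.2067, 0.0982]
orientation: [-2.194, -2.249, -0.003]
wrist_force: [1.1, 1.8, 1.9]
grip_width: 0.01
gripper_force: 15.0
```

play_rows:
  targets: [0.6,0,0,0,0,0.6,0,0,0,0,0.6,0,0,-15,0,0.6,0,0,-50,0,0.6,0,0,-100,0]

```text
time_s: 35.9
ee_pos: [0.491, 0.2049, 0.1975]
orientation: [-2.189, -2.249, 0.007]
wrist_force: [1.5, 0.5, 0.6]
grip_width: 0.0367
gripper_force: 0.0
```

play_rows:
  targets: [0.5,-20,0,0,0,0.5,-40,0,0,0,0.5,-60,0,0,0,0.5,-80,0,0,0,0.5,-80,0,0,0]

```text
time_s: 36.4
ee_pos: [0.4951, 0.1228, 0.1982]
orientation: [2.196, 2.245, -0.001]
wrist_force: [-0.3, 0.3, -0.7]
grip_width: 0.0457
gripper_force: 0.0
```

Run:
```python
from h import *
bot.capture("top")
st,w,hsv=wrist("w10")
print("red",rect(w,redm(hsv),.121,st,20))
```

```text
tcp [495.  124.7 198.3] psi 91.36 t 36.45 w 0.0461
red [([254.0, 101.0], 492.1, 206.9, 10.0, 6.6, -88.7), ([426.0, 16.0], 660.8, 308.4, 67.6, 39.9, 26.1)]
```

play_rows:
  targets: [0.5,-25,-3,-8,0,0.5,-50,-6,-16,0,0.5,-75,-9,-24,0,0.5,-100,-12,-32,0,0.5,-125,-16,-40,0]

```text
time_s: 37.0
ee_pos: [0.4821, 0.0011, 0.2383]
orientation: [-2.189, -2.253, -0.001]
wrist_force: [0.2, 0.5, 0.9]
grip_width: 0.046
gripper_force: 0.0
```

Run:
```python
from h import *
bot.capture("top")
st,w,hsv=wrist("w11")
im=w["image"]; H,S,V=cv2.split(hsv)
W=np.array([[proj_ for proj_ in ()]])
edge=cv2.Canny(cv2.GaussianBlur(im,(3,3),0),40,100)
# step: near-black neutral; tee: brownish. print blobs darker than bench
b=int(np.median(V[150:250,200:300])); print("bench V",b)
for th in (0.55,0.7):
    m=(V<b*th).astype(np.uint8); m[270:]=0
    m=cv2.morphologyEx(m,cv2.MORPH_OPEN,np.ones((3,3)))
    print(th,[r for r in rect(w,m,.02,st,150) if r[3]<130])
cv2.imwrite("pics/w11c.png",cv2.resize(im[40:260,110:410],None,fx=2.6,fy=2.6,interpolation=cv2.INTER_CUBIC))
```

```text
tcp [482.4  -3.5 239.1] psi 91.35 t 37.05 w 0.0458
bench V 156
0.55 [([243.0, 130.0], 466.4, 47.2, 33.9, 19.7, -5.6), ([290.0, 124.0], 528.7, 53.5, 37.4, 30.1, 87.2), ([99.0, 8.0], 253.3, 232.1, 50.5, 19.3, -54.1)]
0.7 [([461.0, 92.0], 809.9, 132.2, 109.2, 36.2, 2.3), ([269.0, 20.0], 496.5, 192.4, 18.7, 18.4, -87.8), ([100.0, 8.0], 253.3, 231.4, 51.4, 20.9, -54.8)]
```

View pics/w11c.png

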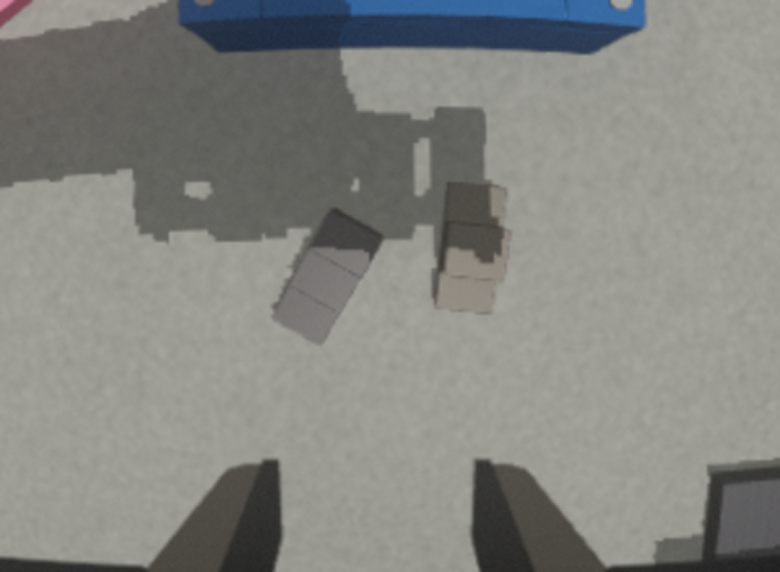

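The crop shows the step block knocked to a new pose, with corners (335,208), (383,237), (322,345) and (273,320). The tee is at (472,248), its stem top spanning (447,222)–(505,280). No other pieces are visible.

Run:
```python
from h import *
st,w,hsv=wrist()
q=lambda u,v,z: on(w,(u/2.6+110,v/2.6+40),z,st)[:2]*1000
def rp(n,ps):
    P=np.array([q(*p) for p in ps]); d=(P[0]+P[1]-P[2]-P[3])/2
    print(n,"c",P.mean(0).round(1),"L",np.linalg.norm(d).round(1),"W",np.linalg.norm(P[0]-P[1]).round(1),np.linalg.norm(P[2]-P[3]).round(1),"yaw long",np.degrees(np.arctan2(d[1],d[0])).round(1))
rp("step",[(335,208,.036),(383,237,.036),(322,345,.014),(273,320,.014)])
rp("tee foot",[(447,182,.014),(507,187,.014),(493,313,.014),(434,307,.014)])
rp("tee stem",[(447,222,.038),(510,228,.038),(505,280,.038),(445,275,.038)])
```

```text
tcp [482.6  -1.6 238.6] psi 91.31 t 37.1 w 0.0457
step c [457.3  24. ] L 66.8 W 27.0 28.8 yaw long 61.9
tee foot c [530.  41.] L 65.4 W 30.9 31.1 yaw long 86.1
tee stem c [530.1  41.2] L 25.6 W 30.7 29.5 yaw long 88.5
```

play_rows:
  targets: [0.5,6,-5,20,0.13,0.5,13,-12,50,0.26,0.5,20,-19,80,0.39,0.5,26,-24.5,110,0.513,0.5,26,-24.5,140,0.513]
  squeeze: 45

```text
time_s: 37.65
ee_pos: [0.456, 0.029, 0.0965]
orientation: [-2.689, -1.623, -0.001]
wrist_force: [-0.2, -1.2, 0.0]
grip_width: 0.0457
gripper_force: 0.0
```

play_rows:
  targets: [0.5,0,0,20,0,0.5,0,0,45,0,0.5,0,0,70,0,0.5,0,0,82,0,0.5,0,0,88,0]

```text
time_s: 38.15
ee_pos: [0.4562, 0.0274, 0.0085]
orientation: [-2.688, -1.623, 0.002]
wrist_force: [0.1, -0.3, 0.3]
grip_width: 0.0458
gripper_force: 0.0
```

play_rows:
  targets: [1,0,0,0,0,1,0,0,0,0,1,0,0,0,0,1,0,0,0,0,1,0,0,0,0]

```text
time_s: 38.65
ee_pos: [0.4577, 0.0259, 0.0104]
orientation: [2.691, 1.62, 0.003]
wrist_force: [0.1, 1.1, 4.2]
grip_width: 0.0299
gripper_force: 45.0
```

play_rows:
  targets: [1,0,0,-5,0,1,0,0,-25,0,1,0,0,-60,0,1,0,0,-100,0,1,0,0,-140,0]

```text
time_s: 39.15
ee_pos: [0.4554, 0.0255, 0.1505]
orientation: [-2.69, -1.62, 0.004]
wrist_force: [0.7, -1.1, -3.7]
grip_width: 0.0294
gripper_force: 45.0
```

play_rows:
  targets: [1,0,0,-30,0,1,0,0,-40,0,1,0,0,-40,0,1,0,0,-40,0,1,0,0,-40,0]

```text
time_s: 39.65
ee_pos: [0.4554, 0.0255, 0.1877]
orientation: [-2.69, -1.619, 0.005]
wrist_force: [-0.2, -0.7, -2.7]
grip_width: 0.0295
gripper_force: 45.0
```

play_rows:
  targets: [1,-15,7,0,0,1,-40,19,0,0,1,-70,33,0,0,1,-100,47,0,0,1,-129,60,0,0]

```text
time_s: 40.15
ee_pos: [0.4484, -0.1174, 0.188]
orientation: [-2.689, -1.62, 0.003]
wrist_force: [0.7, -0.3, -3.2]
grip_width: 0.0298
gripper_force: 45.0
```

play_rows:
  targets: [1,-30,14,0,-0.11,1,-60,28,0,-0.22,1,-88,41,0,-0.33,1,-113,53,0,-0.44,1,-129,61,0,-0.557]

```text
time_s: 40.65
ee_pos: [0.4417, -0.2609, 0.1876]
orientation: [-2.137, -2.298, 0.001]
wrist_force: [-0.1, 1.0, -3.2]
grip_width: 0.0295
gripper_force: 45.0
```

play_rows:
  targets: [1,0,0,0,0,1,0,0,0,0,1,0,0,0,0,1,0,0,20,0,1,0,0,40,0]

```text
time_s: 41.15
ee_pos: [0.4437, -0.2578, 0.1496]
orientation: [2.14, 2.298, 0.0]
wrist_force: [-0.5, -0.2, -3.5]
grip_width: 0.0298
gripper_force: 45.0
```

Run:
```python
from h import *
st,w,hsv=wrist()
# dark holes / bright side rails: list bright blobs at rail height, brown filter, cheeks
H,S,V=cv2.split(hsv)
br=((H>8)&(H<22)&(S>90)&(V>30)).astype(np.uint8)
br=cv2.morphologyEx(br,cv2.MORPH_CLOSE,np.ones((9,9)))
print("brown",rect(w,br,.077,st,300))
c=bot.capture("top"); hs=cv2.cvtColor(c["image"],cv2.COLOR_BGR2HSV); H,S,V=cv2.split(hs)
br=((H>8)&(H<22)&(S>90)&(V>30)).astype(np.uint8); br=cv2.morphologyEx(br,cv2.MORPH_CLOSE,np.ones((9,9)))
print("top brown",rect(c,br,.077,None,200))
```

```text
tcp [ 443.7 -257.8  149.6] psi 94.06 t 41.15 w 0.0298
brown [([267.0, 341.0], 473.0, -424.3, 359.6, 17.6, 3.9), ([322.0, 300.0], 517.6, -362.4, 67.9, 14.0, -79.1), ([187.0, 300.0], 383.3, -371.6, 67.9, 14.7, 88.4), ([403.0, 256.0], 598.1, -314.1, 102.6, 33.6, -8.2), ([410.0, 192.0], 592.6, -242.8, 96.8, 52.1, 3.6)]
top brown [([112.0, 258.0], 314.5, 463.9, 235.6, 24.3, 67.9), ([378.0, 175.0], 594.7, -282.6, 126.8, 95.4, -86.2), ([345.0, 106.0], 812.6, -176.6, 238.2, 19.0, 3.3), ([421.0, 107.0], 827.4, -405.1, 246.3, 29.3, -0.9)]
```

play_rows:
  targets: [1,0,0,20,0,1,0,0,40,0,1,0,0,58,0,1,0,0,70,0,1,0,0,76,0]

```text
time_s: 41.75
ee_pos: [0.4431, -0.2584, 0.0732]
orientation: [-2.141, -2.298, 0.0]
wrist_force: [-0.1, 0.0, -3.5]
grip_width: 0.0294
gripper_force: 45.0
```

play_rows:
  targets: [1,0,0,1,0,0.5,0,0,1,0,0.5,0,0,1,0,0.5,0,0,1,0,0.5,0,0,1,0]

```text
time_s: 42.25
ee_pos: [0.4435, -0.2593, 0.0733]
orientation: [2.142, 2.297, 0.0]
wrist_force: [0.3, -0.4, 0.9]
grip_width: 0.0462
gripper_force: 0.0
```

play_rows:
  targets: [0.5,0,0,-15,0,0.5,0,0,-50,0,0.5,0,0,-95,0,0.5,0,0,-140,0,0.5,0,0,-150,0]

```text
time_s: 42.75
ee_pos: [0.4457, -0.26, 0.2279]
orientation: [2.136, 2.291, 0.002]
wrist_force: [1.3, -0.7, -0.3]
grip_width: 0.0458
gripper_force: 0.0
```

play_rows:
  targets: [0.5,20,7,0,0,0.5,50,18,0,0,0.5,83,30,0,0,0.5,115,42,0,0,0.5,147,54,0,0]

```text
time_s: 43.25
ee_pos: [0.4865, -0.1073, 0.2222]
orientation: [-2.143, -2.297, 0.001]
wrist_force: [1.0, -1.0, 0.7]
grip_width: 0.0456
gripper_force: 0.0
```

play_rows:
  targets: [0.5,20,7,0,0.03,0.5,40,14,0,0.06,0.5,60,22,0,0.09,0.5,80,30,0,0.122,0.5,80,30,0,0.122]

```text
time_s: 43.75
ee_pos: [0.5112, -0.0236, 0.2223]
orientation: [-2.273, -2.167, -0.002]
wrist_force: [0.5, -0.7, -0.8]
grip_width: 0.0459
gripper_force: 0.0
```

Run:
```python
from h import *
c=bot.capture("top"); s=bot.capture("scene")
st,w,hsv=wrist()
im=w["image"]; p=(lambda uv,z:(on(w,uv,z,st)[:2]*1000).round(1))
V=hsv[...,2]
# tee: saturation brownish vs bench
lab=cv2.cvtColor(im,cv2.COLOR_BGR2LAB).astype(int)
for z in (.02,):
  for lo in (0.6,0.72,0.8):
    b=np.median(V[100:250,180:330]); m=(V<b*lo).astype(np.uint8); m[265:]=0
    m=cv2.morphologyEx(m,cv2.MORPH_OPEN,np.ones((3,3)))
    print(lo,[r for r in rect(w,m,z,st,100) if r[3]<110 and abs(r[1]-530)<90 and abs(r[2]-41)<90])
hs=c["image"]; g=cv2.absdiff(hs,load("top0")["image"]).sum(2)
print("top diff at tee",g[190:206,258:278].mean().round(1), "elsewhere bench",g[250:300,250:300].mean().round(1))
S=load("scene0")["image"]; u,v=proj(s,(.53,.041,.018)).astype(int)
g2=cv2.absdiff(s["image"],S).sum(2); print("scene diff",g2[v-8:v+8,u-10:u+10].mean().round(1),u,v)
```

```text
tcp [510.5 -26.9 222.1] psi 87.1 t 43.85 w 0.0457
0.6 [([267.0, 114.0], 529.9, 39.8, 64.3, 31.6, 85.2)]
0.72 []
0.8 []
top diff at tee 82.1 elsewhere bench 51.7
scene diff 62.5 239 212
```

play_rows:
  targets: [0.5,17,4,20,0,0.5,34,8,40,0,0.5,51,12,70,0,0.5,68,16,100,0,0.5,68,16,130,0]

```text
time_s: 44.4
ee_pos: [0.5309, 0.0413, 0.0916]
orientation: [2.277, 2.164, 0.002]
wrist_force: [0.3, -0.3, 0.5]
grip_width: 0.0461
gripper_force: 0.0
```

play_rows:
  targets: [0.5,0,0,20,0,0.5,0,0,45,0,0.5,0,0,67,0,0.5,0,0,78,0,0.5,0,0,82,0]

```text
time_s: 44.9
ee_pos: [0.5297, 0.0392, 0.0095]
orientation: [-2.279, -2.161, 0.003]
wrist_force: [0.5, -0.4, 0.3]
grip_width: 0.0459
gripper_force: 0.0
```

play_rows:
  targets: [1,0,0,0,0,1,0,0,0,0,1,0,0,0,0,1,0,0,0,0,1,0,0,0,0]

```text
time_s: 45.4
ee_pos: [0.531, 0.0403, 0.0114]
orientation: [2.278, 2.162, 0.001]
wrist_force: [-1.5, -1.6, 6.3]
grip_width: 0.03
gripper_force: 44.8
```

play_rows:
  targets: [1,0,0,-5,0,1,0,0,-25,0,1,0,0,-60,0,1,0,0,-100,0,1,0,0,-140,0]

```text
time_s: 45.9
ee_pos: [0.5295, 0.0406, 0.1514]
orientation: [-2.277, -2.162, 0.002]
wrist_force: [1.6, -0.3, -2.9]
grip_width: 0.0298
gripper_force: 44.8
```

play_rows:
  targets: [1,0,0,-30,0,1,0,0,-40,0,1,0,0,-40,0,1,0,0,-40,0,1,0,0,-40,0]

```text
time_s: 46.4
ee_pos: [0.5292, 0.0402, 0.1885]
orientation: [-2.277, -2.161, 0.004]
wrist_force: [1.1, -0.1, -3.3]
grip_width: 0.0301
gripper_force: 44.8
```

play_rows:
  targets: [1,-20,-3,0,0,1,-60,-9,0,0,1,-104,-16,0,0,1,-149,-23,0,0,1,-193,-30,0,0]

```text
time_s: 46.9
ee_pos: [0.4891, -0.1521, 0.189]
orientation: [-2.276, -2.162, 0.002]
wrist_force: [1.0, -0.8, -3.2]
grip_width: 0.0298
gripper_force: 44.8
```

play_rows:
  targets: [1,-45,-7,0,-0.03,1,-90,-14,0,-0.06,1,-133,-21,0,-0.09,1,-168,-27,0,-0.11,1,-193,-31,0,-0.122]

```text
time_s: 47.4
ee_pos: [0.4474, -0.3444, 0.1885]
orientation: [-2.143, -2.293, 0.001]
wrist_force: [1.1, -0.5, -3.0]
grip_width: 0.0293
gripper_force: 44.8
```

play_rows:
  targets: [1,0,0,0,0,1,0,0,0,0,1,0,0,15,0,1,0,0,35,0,1,0,0,55,0]

```text
time_s: 47.9
ee_pos: [0.4498, -0.34, 0.1339]
orientation: [-2.139, -2.3, -0.0]
wrist_force: [0.1, -0.3, -2.6]
grip_width: 0.0298
gripper_force: 44.8
```

play_rows:
  targets: [1,0,0,15,0,1,0,0,30,0,1,0,0,45,0,1,0,0,55,0,1,0,0,60,0]

```text
time_s: 48.4
ee_pos: [0.4492, -0.3415, 0.0744]
orientation: [-2.141, -2.297, 0.0]
wrist_force: [0.9, -0.1, -3.8]
grip_width: 0.0297
gripper_force: 44.8
```

play_rows:
  targets: [1,0,0,1,0,0.5,0,0,1,0,0.5,0,0,1,0,0.5,0,0,1,0,0.5,0,0,1,0]

```text
time_s: 48.9
ee_pos: [0.4499, -0.3422, 0.0753]
orientation: [2.142, 2.296, -0.0]
wrist_force: [0.1, 0.4, 0.6]
grip_width: 0.046
gripper_force: 0.0
```

play_rows:
  targets: [0.5,0,0,-15,0,0.5,0,0,-50,0,0.5,0,0,-95,0,1,0,0,-140,0,1,0,0,-150,0]

```text
time_s: 49.4
ee_pos: [0.4523, -0.3431, 0.2313]
orientation: [2.135, 2.291, 0.001]
wrist_force: [-0.0, -0.7, 0.0]
grip_width: 0.0322
gripper_force: 0.0
```

play_rows:
  targets: [1,40,-20,0,0,1,80,-40,0,0,1,110,-60,0,0,1,110,-60,0,0,1,110,-60,0,0]

```text
time_s: 49.9
ee_pos: [0.382, -0.2366, 0.2255]
orientation: [2.141, 2.297, -0.001]
wrist_force: [-0.0, 0.1, -0.1]
grip_width: 0.0008
gripper_force: 0.0
```

Run:
```python
from h import *
bot.capture("top")
st,w,hsv=wrist()
c=bot.capture("top"); s=bot.capture("scene"); t0=load("top0"); s0=load("scene0")
B=np.array([.517,-.295]); a=np.radians(4.3); X=np.array([np.cos(a),np.sin(a)]);Y=np.array([-X[1],X[0]])
def diff(n,c,c0,z):
    g=(cv2.absdiff(cv2.GaussianBlur(c["image"],(3,3),0),cv2.GaussianBlur(c0["image"],(3,3),0)).max(2)>14).astype(np.uint8)
    poly=np.array([proj(c,[*(B+X*x+Y*y),.06]) for x,y in[(-148,-85),(4,-85),(4,85),(-148,85)] for x,y in [(x/1000,y/1000)]]).astype(int)
    m=np.zeros(g.shape,np.uint8); cv2.fillPoly(m,[poly],1)
    g=cv2.morphologyEx(g&m,cv2.MORPH_OPEN,np.ones((3,3)))
    print(n,rect(c,g,z,amin=30))
diff("top",c,t0,.075); diff("scene",s,s0,.075)
H,S,V=cv2.split(cv2.cvtColor(s["image"],cv2.COLOR_BGR2HSV))
print("red tabs scene",rect(s,redm(cv2.merge([H,S,V])),.121,None,4))
```

```text
tcp [ 382.5 -237.2  225.3] psi 93.98 t 49.95 w 0.0003
top [([388.0, 230.0], 443.1, -297.1, 169.0, 151.5, -85.9)]
scene [([109.0, 203.0], 448.9, -338.6, 66.8, 64.7, -89.9), ([137.0, 197.0], 444.6, -260.1, 76.8, 63.1, -83.5)]
red tabs scene [([353.0, 230.0], 732.6, 314.3, 54.4, 44.5, 56.1), ([133.0, 84.0], -91.7, -265.7, 192.7, 41.7, 2.4)]
```

Both pieces show in the near compartment, at (449,-339) and (445,-260). I'll go behind the basket's near wall and push.

play_rows:
  targets: [1,-17,-16,0,0,1,-34,-32,0,0,1,-51,-48,0,0,1,-68,-62,0,0,1,-68,-62,15,0]

```text
time_s: 50.6
ee_pos: [0.3242, -0.3124, 0.2104]
orientation: [2.147, 2.289, -0.001]
wrist_force: [0.1, -0.3, -0.8]
grip_width: 0.0003
gripper_force: 0.0
```

play_rows:
  targets: [1,0,0,30,0,1,0,0,65,0,1,0,0,100,0,1,0,0,122,0,1,0,0,132,0]

```text
time_s: 51.1
ee_pos: [0.3241, -0.3079, 0.0752]
orientation: [-2.14, -2.294, -0.001]
wrist_force: [0.0, -0.1, 0.1]
grip_width: 0.0007
gripper_force: 0.0
```

play_rows:
  targets: [1,0,4,0,0,1,0,8,0,0,1,0,12,0,0,1,0,16,0,0,1,0,20,0,0]

```text
time_s: 51.6
ee_pos: [0.3456, -0.3075, 0.0784]
orientation: [2.141, 2.297, -0.0]
wrist_force: [0.3, 0.4, -0.4]
grip_width: 0.0006
gripper_force: 0.0
```

play_rows:
  targets: [1,0,4,0,0,1,0,8,0,0,1,0,12,0,0,1,0,16,0,0,1,0,20,0,0]

```text
time_s: 52.1
ee_pos: [0.3649, -0.3057, 0.0776]
orientation: [-2.142, -2.297, 0.0]
wrist_force: [-3.2, -0.5, 3.2]
grip_width: 0.0003
gripper_force: 1.7
```

play_rows:
  targets: [1,0,6,0,0,1,0,12,0,0,1,0,18,0,0,1,0,24,0,0,1,0,30,0,0]

```text
time_s: 52.6
ee_pos: [0.3951, -0.3033, 0.0775]
orientation: [-2.142, -2.298, -0.0]
wrist_force: [-4.1, 0.8, 4.6]
grip_width: 0.0006
gripper_force: 2.2
```

play_rows:
  targets: [1,0,7,0,0,1,0,14,0,0,1,0,21,0,0,1,0,28,0,0,1,0,35,0,0]

```text
time_s: 53.1
ee_pos: [0.43, -0.3007, 0.0774]
orientation: [-2.142, -2.298, -0.0]
wrist_force: [-4.7, 1.6, 3.4]
grip_width: 0.0002
gripper_force: 2.3
```

play_rows:
  targets: [1,0,7,0,0,1,0,14,0,0,1,0,21,0,0,1,0,28,0,0,1,0,35,0,0]

```text
time_s: 53.6
ee_pos: [0.465, -0.2982, 0.0773]
orientation: [-2.142, -2.298, -0.0]
wrist_force: [-4.2, 2.2, 1.3]
grip_width: 0.0004
gripper_force: 1.9
```

Run:
```python
from h import *
c=bot.capture("top"); hs=cv2.cvtColor(c["image"],cv2.COLOR_BGR2HSV); H,S,V=cv2.split(hs)
st=bot.read_state(); print(np.round(st["ee_pos"],4))
br=((H>8)&(H<22)&(S>90)&(V>30)&(V<110)).astype(np.uint8); br=cv2.morphologyEx(br,cv2.MORPH_CLOSE,np.ones((9,9)))
print("top brown",[r for r in rect(c,br,.077,None,200) if r[1]>500])
```

```text
[ 0.4669 -0.2983  0.0776]
top brown [([377.0, 140.0], 710.7, -273.6, 126.5, 95.6, -85.9)]
```

play_rows:
  targets: [1,0,7,0,0,1,0,14,0,0,1,0,21,0,0,1,0,28,0,0,1,0,35,0,0]

```text
time_s: 54.15
ee_pos: [0.4998, -0.2963, 0.0775]
orientation: [-2.142, -2.297, 0.0]
wrist_force: [-4.0, 1.5, 1.4]
grip_width: 0.0002
gripper_force: 2.1
```

play_rows:
  targets: [1,0,7,0,0,1,0,14,0,0,1,0,21,0,0,1,0,28,0,0,1,0,35,0,0]

```text
time_s: 54.65
ee_pos: [0.5348, -0.2935, 0.0775]
orientation: [-2.142, -2.298, -0.0]
wrist_force: [-4.1, 2.1, 3.0]
grip_width: 0.0004
gripper_force: 2.2
```

play_rows:
  targets: [1,0,3,0,0,1,0,6,0,0,1,0,9,0,0,1,0,12,0,0,1,0,15,0,0]

```text
time_s: 55.15
ee_pos: [0.5495, -0.2927, 0.0776]
orientation: [2.142, 2.298, 0.0]
wrist_force: [-2.5, 1.7, 1.8]
grip_width: 0.0004
gripper_force: 1.5
```

play_rows:
  targets: [1,0,3,0,0,1,0,6,0,0,1,0,9,0,0,1,0,12,0,0,1,0,15,0,0]

```text
time_s: 55.65
ee_pos: [0.5644, -0.2916, 0.0776]
orientation: [-2.142, -2.298, 0.0]
wrist_force: [-4.8, 2.2, 1.9]
grip_width: 0.0006
gripper_force: 1.7
```

play_rows:
  targets: [1,0,2,0,0,1,0,4,0,0,1,0,6,0,0,1,0,8,0,0,1,0,10,0,0]

```text
time_s: 56.15
ee_pos: [0.5743, -0.2909, 0.0776]
orientation: [-2.142, -2.298, 0.0]
wrist_force: [-2.3, 2.3, 2.1]
grip_width: 0.0004
gripper_force: 1.6
```

play_rows:
  targets: [1,0,2,0,0,1,0,4,0,0,1,0,6,0,0,1,0,8,0,0,1,0,10,0,0]

```text
time_s: 56.65
ee_pos: [0.5775, -0.2907, 0.0775]
orientation: [-2.136, -2.288, 0.015]
wrist_force: [-25.3, 4.7, 20.6]
grip_width: 0.0003
gripper_force: 13.6
```

play_rows:
  targets: [1,0,2,0,0,1,0,4,0,0,1,0,6,0,0,1,0,8,0,0,1,0,10,0,0]

```text
time_s: 57.15
ee_pos: [0.5773, -0.2907, 0.0776]
orientation: [-2.128, -2.273, 0.037]
wrist_force: [-52.9, 9.3, 42.1]
grip_width: 0.0004
gripper_force: 28.5
```

The force jump shows the basket is against the stop. Backing off and checking.

play_rows:
  targets: [1,0,-8,0,0,1,0,-18,0,0,1,0,-30,0,0,1,0,-50,0,0,1,0,-70,0,0]

```text
time_s: 57.65
ee_pos: [0.5248, -0.295, 0.0777]
orientation: [2.14, 2.296, 0.002]
wrist_force: [0.1, 0.0, -0.6]
grip_width: 0.0007
gripper_force: 0.0
```

play_rows:
  targets: [1,0,0,-30,0,1,0,0,-70,0,1,0,0,-110,0,1,0,0,-150,0,1,0,0,-170,0]

```text
time_s: 58.15
ee_pos: [0.5266, -0.2956, 0.2518]
orientation: [2.137, 2.292, 0.003]
wrist_force: [1.0, 0.6, -0.1]
grip_width: 0.0005
gripper_force: 0.0
```

play_rows:
  targets: [1,40,0,0,0,1,80,0,0,0,1,120,0,0,0,1,160,0,0,0,1,200,0,0,0]

```text
time_s: 58.65
ee_pos: [0.5111, -0.0938, 0.248]
orientation: [2.141, 2.295, 0.003]
wrist_force: [-0.2, 1.8, 1.0]
grip_width: 0.0008
gripper_force: 0.0
```

play_rows:
  targets: [1,40,0,0,0,1,80,0,0,0,1,120,0,0,0,1,140,0,0,0,1,140,0,0,0]

```text
time_s: 59.15
ee_pos: [0.5011, 0.0481, 0.2482]
orientation: [2.135, 2.303, 0.005]
wrist_force: [-0.6, -0.7, -0.3]
grip_width: 0.0001
gripper_force: 0.0
```

Run:
```python
from h import *
c=bot.capture("top"); hs=cv2.cvtColor(c["image"],cv2.COLOR_BGR2HSV); H,S,V=cv2.split(hs)
br=((H>8)&(H<22)&(S>90)&(V>30)&(V<110)).astype(np.uint8); br=cv2.morphologyEx(br,cv2.MORPH_CLOSE,np.ones((9,9)))
print("top brown",[r for r in rect(c,br,.077,None,200) if r[1]>500])
st,w,hsv=wrist()
print("red",rect(w,redm(hsv),.121,st,12))
m=((hsv[...,1]<60)&(hsv[...,2]>130)).astype(np.uint8)
m=cv2.morphologyEx(m,cv2.MORPH_CLOSE,np.ones((7,7)))
print("white",[r for r in rect(w,m,.085,st,800) if r[3]<200])
s=bot.capture("scene"); h=cv2.cvtColor(s["image"],cv2.COLOR_BGR2HSV)
# near compartment contents in the scene: dark blobs on the lit floor
B=np.array([.517,-.295])+.2265*np.array([.997,.075]); X=np.array([.997,.075]);Y=np.array([-.075,.997])
for n,(x,y) in {"step":(-.074,.042),"tee":(-.072,-.042),"empty":(-.072,0)}.items():
    for nm,cam in (("top",c),("scene",s)):
        u,v=proj(cam,[*(B+X*x+Y*y),.085]).astype(int); p=cam["image"][v-4:v+5,u-4:u+5]; print(n,nm,u,v,p.mean().round(),p.std().round())
```

```text
top brown [([374.0, 102.0], 823.3, -264.5, 126.4, 92.2, -86.2)]
tcp [501.2  45.6 247.9] psi 94.17 t 59.2 w 0.0008
red [([258.0, 26.0], 492.8, 206.5, 10.9, 7.9, -85.9)]
white [([102.0, 317.0], 271.3, -203.7, 147.7, 66.6, 4.6), ([259.0, 25.0], 494.0, 214.5, 121.2, 75.1, 4.6), ([156.0, 27.0], 371.6, 214.8, 71.3, 44.4, 88.1), ([35.0, 38.0], 171.7, 212.5, 186.2, 138.0, -12.0)]
step top 366 152 65.0 12.0
step scene 143 255 82.0 18.0
tee top 395 151 60.0 26.0
tee scene 110 264 78.0 8.0
empty top 380 151 70.0 36.0
empty scene 127 260 100.0 25.0
```

Run:
```python
from bench import bot
print(bot.finish_job())
```

```text
the job is handed in; nothing more can be done
None
```

The job is handed in. The clean filter is home with both tabs square across it, the dirty filter and both test pieces (step and tee) are in the basket, and the basket is home against the bay stop; the judge returned no verdict.

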